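# Refit the dryer's filter module

## Robot

A 6-joint arm with a two-finger parallel gripper is mounted at the origin on the work surface. World frame = base frame: x ahead of the robot, y to its left, z up, the work surface at z = 0. Lengths are in m, angles in rad, forces in N, time in s.
With the tool pointing down it reaches from about 0.2 to 0.875 m from the base axis. Payload 3.4 kg.
Tool frame: the origin (TCP) lies on the centre line of the jaws, within the pads' length; the fingertips stand 14 mm ahead of it and the grasp point (between the pads) lies 5 mm behind it; z points along the fingers, y is the line along which they close (so a half turn about z gives the same grasp; the last joint's range is limited). The gripper opens to 94 mm and grips with 3 to 60 N. Pads are 16 mm wide; open, the fingers measure 119 mm over their backs; the gripper's body (75 mm by 177 mm) begins 78 mm behind the grasp point.
Start: joints at [-1.308, 0.276, 1.505, -0, 1.361, -0.121], TCP at [0.215, -0.533, 0.219] pointing down, gripper open.
Joint ranges: [-2.89, 2.89], [-0.75, 2.08], [0.22, 2.7], [-1.18, 4.32], [0.11, 2.71], [-2.7, 2.7]. Speed limits (rad/s): [2.57, 2.57, 3.14, 3.14, 3.14, 3.14].

## Interface

Orientations are given as a rotation vector (axis times angle).
In Python, from rig import ctrl gives the robot as it stands.
- The arm moves only by the tool send_rows, never from a script. Its argument "steps" is a list of rows, each a list of 7 numbers: the opening, from -1 (shut) to 1 (fully open), then the shift along the world's x, y, z in cm, then the turn, a rotation vector about the world's x, y, z in degrees. A call has exactly 5 rows; each row is the pose to reach, as a shift and turn from the pose commanded when the call began; what a row does not reach only later rows make up. A row lasts 1/10 s, in which the tool goes at most 50 mm and 8.59 degrees, less where a joint would pass 70% of its speed; a pose out of reach is approached as far as the arm can. A call with a gripper value outside its range is refused whole. The fingers move at their own pace and stop on an object; the grip force is fixed at half the most. Time passes only in rows, so rows that repeat a pose let the fingers close, or fill a call up. It gives the time, the measured TCP pose, the force, the opening and the grip force at its end, in the units of the state.
- ctrl.get_state(): the state, without advancing time (a new reading comes with each control period).
- ctrl.camera(name): name is "side" or "top" or "wrist"; returns the picture (384x512x3 uint8, red, green, blue); there is no depth.
- ctrl.camera_model(name): a dict with "intrinsics" (3x3 intrinsics, pixels), "rvec" (rotation vector, rad) and "tvec" (3), from world to camera coordinates, as OpenCV has them. Camera axes: x right, y down, z forward; pixel columns grow to the right and rows downward; lengths in m; the calibration is good to about 2 mm. A picture is of the moment at which its call begins: read the wrist's pose just before it. camera_model takes no time and is no camera call; for the wrist camera it gives the pose at the moment of the call.
- ctrl.hand_in(): hands the job in; it is judged then, once.
Trained networks look in the newest picture that a camera, given by its name, has taken for a name from the list of things; names that differ only in an ending like _2 or _b are one class to them, and where a whole thing is asked for, a point or a joint stands for the part that bears it (a point fixed in the world has none). Each returns a list of dicts, best first, with "p" (0 to 1); they miss things now and then, are a little off and sometimes report something else, mostly with a low value. They report only what shows in the picture. A call takes as long as a camera call. They do not tell look-alikes from the thing itself.
- ctrl.search_frame(camera, query): "xy" ([column, row] in pixels, amid what is visible of it).
- ctrl.landmark_of(camera, query): "xy" ([column, row] in pixels: a listed point, or the origin of a listed thing).
The state is a dict: "clock": time; "joints": joint angles; "qvel": joint speeds; "effort": joint torques, N m; "tool_pos": TCP position; "tcp_rot": TCP orientation; "wrist_force": force on the tool from outside, world axes, zero at the start; "torque": the same for the moment, N m; "grip_width": opening from 0.0 (shut) to 1.0 (fully open); "grasp_force": force on a finger pad.
Only numpy, scipy, OpenCV 4.12 (cv2) and the standard library are available. Lean on these libraries where they do the work, as an engineer would, in place of code of your own. Each camera call takes 0.05 s, during which the arm holds its last target. There are 200 camera calls.

## Task

The dryer's filter screens have been washed and are standing in the drying rack: put every one of them back into the module, each fully home in a slot of its own (any slot). Fit the loose bayonet cap on the module's port as well, pushing it down and giving it a short quarter turn clockwise until it locks. When all the screens are in and the cap is locked, press the module's reset button fully down and let go; leave the detergent, dosing cup and brush alone.

Things in the scene. Friction and masses are not known exactly. Their poses are not given: they have to be found in the camera images.
- module: Fixed grey filter-module box, 110 x 300 x 70 mm high (body x, y, z); origin at the centre of its underside. Long side along body y. In its top: five parallel slots towards the -y end, the round bayonet port towards the +y end, the reset button at the (-x, +y) corner. It may stand left or right of the robot's centre line, turned up to 0.2 rad.
- port (a point): Centre of the bayonet port, in the plane of the module's flat top, 70 mm above the worktop; axes as the module's. Round opening 45 mm across with two notches, 16 mm wide, along the port's +x and -x, reaching 34 mm from the centre. The cap's lugs go down the notches and under an 8 mm thick roof, where they can turn only clockwise seen from above.
- pocket (a point): One of the two locking pockets under the port's roof (the other is across the port), at the module's top plane, 25 mm from the port's centre, 80 degrees clockwise of the +x notch. Here the roof is only 5 mm thick: turned 74 to 86 degrees (a stop is at 86) and let go, the cap is lifted by the spring into the pocket and locked.
- plunger_top (a point): Top of the steel spring plunger in the port, 4 mm below the module's top when free, going down 14 mm with the cap. It pushes up with about 2 N at first, 6 N under the locked cap and 10 N with the cap fully down.
- cap: White bayonet cap, loose, 0.1 kg, standing upright. Origin at the centre of its underside. Plug of 40 mm diameter, 18 mm high, with two lugs at its foot (10 mm wide, 6 mm high) reaching 29 mm from the axis along body +x and -x; flange of 64 mm diameter at 18 to 23 mm; grip wing on top. Half a turn gives the same cap.
- wing (a point): Middle of the cap's grip wing, 36 mm above the cap's underside: 52 mm long along the cap's x (in line with the lugs), 14 mm thick along y, from 23 to 49 mm high. The cap's underside relative to the module's top: 4 mm below when resting on the plunger, over 14 mm below to turn, 18 mm below when the flange meets the module, 11 mm below when locked.
- reset (a joint): Travel of the spring push button on the module: 0 m up, 0.006 m fully down (about 5 N). It springs back.
- reset_top (a point): Centre of the top face of the reset button (white, 20 mm across, in a black housing on top of the module).
- rack: Fixed drying rack: white base 120 x 210 x 8 mm, steel wire hoops 45 mm high in five pairs, 40 mm apart along its body y, each pair holding one screen upright. Origin at the centre of its underside. It stands on the other side of the robot's centre line from the module. Some of its five places may be empty.
- slot0 (a point): Slot 1 of 5 in the module (40 mm apart; slot 5 nearest the port): centre of the slot's floor, 10 mm above the worktop; point axes as the module's. The slot is 88 mm long along x, 11.5 mm wide along y, open at the top, 60 mm deep, its mouth bevelled by 3 mm.
- slot1 (a point): Slot 2 of 5 in the module (40 mm apart; slot 5 nearest the port): centre of the slot's floor, 10 mm above the worktop; point axes as the module's. The slot is 88 mm long along x, 11.5 mm wide along y, open at the top, 60 mm deep, its mouth bevelled by 3 mm.
- slot2 (a point): Slot 3 of 5 in the module (40 mm apart; slot 5 nearest the port): centre of the slot's floor, 10 mm above the worktop; point axes as the module's. The slot is 88 mm long along x, 11.5 mm wide along y, open at the top, 60 mm deep, its mouth bevelled by 3 mm.
- slot3 (a point): Slot 4 of 5 in the module (40 mm apart; slot 5 nearest the port): centre of the slot's floor, 10 mm above the worktop; point axes as the module's. The slot is 88 mm long along x, 11.5 mm wide along y, open at the top, 60 mm deep, its mouth bevelled by 3 mm.
- slot4 (a point): Slot 5 of 5 in the module (40 mm apart; slot 5 nearest the port): centre of the slot's floor, 10 mm above the worktop; point axes as the module's. The slot is 88 mm long along x, 11.5 mm wide along y, open at the top, 60 mm deep, its mouth bevelled by 3 mm.
- screen0: Filter screen, 0.09 kg (3 to 5 alike are present, upright or leaning a little in the rack): white frame, dark mesh, 84 mm wide along body x, 8 mm thick along y, 72 mm high, with a grip tab on top 40 mm wide (x), 12 mm thick (y), from 72 to 100 mm high. Origin at the centre of its lower edge. Fully home its origin is at the slot's floor, its shoulders 12 mm above the module. Either way round fits.
- screen1: Filter screen, 0.09 kg (3 to 5 alike are present, upright or leaning a little in the rack): white frame, dark mesh, 84 mm wide along body x, 8 mm thick along y, 72 mm high, with a grip tab on top 40 mm wide (x), 12 mm thick (y), from 72 to 100 mm high. Origin at the centre of its lower edge. Fully home its origin is at the slot's floor, its shoulders 12 mm above the module. Either way round fits.
- screen2: Filter screen, 0.09 kg (3 to 5 alike are present, upright or leaning a little in the rack): white frame, dark mesh, 84 mm wide along body x, 8 mm thick along y, 72 mm high, with a grip tab on top 40 mm wide (x), 12 mm thick (y), from 72 to 100 mm high. Origin at the centre of its lower edge. Fully home its origin is at the slot's floor, its shoulders 12 mm above the module. Either way round fits.
- screen3: Filter screen, 0.09 kg (3 to 5 alike are present, upright or leaning a little in the rack): white frame, dark mesh, 84 mm wide along body x, 8 mm thick along y, 72 mm high, with a grip tab on top 40 mm wide (x), 12 mm thick (y), from 72 to 100 mm high. Origin at the centre of its lower edge. Fully home its origin is at the slot's floor, its shoulders 12 mm above the module. Either way round fits.
- screen4: Filter screen, 0.09 kg (3 to 5 alike are present, upright or leaning a little in the rack): white frame, dark mesh, 84 mm wide along body x, 8 mm thick along y, 72 mm high, with a grip tab on top 40 mm wide (x), 12 mm thick (y), from 72 to 100 mm high. Origin at the centre of its lower edge. Fully home its origin is at the slot's floor, its shoulders 12 mm above the module. Either way round fits.
- detergent: Bystander: detergent bottle, 72 mm diameter, 200 mm high; origin under its centre.
- dosing_cup: Bystander: small white dosing cup, 60 mm diameter, 55 mm high; origin under its centre.
- brush: Bystander: brush lying on the worktop at the robot's left, handle towards the robot.
There are look-alikes about, which are no part of the job. Leave any yellow look-alike of the screen1 alone.

How it is judged:
On the way, in this order (a step that is already met when the one before it is completed fails the run):
1. every screen is home in a slot and the cap is locked in the port (((horizontal distance between screen0 and slot0 below 0.005 m and z of screen0 in the frame of slot0 below 0.004 m and angle between screen0's own z axis and vertical below 0.12 rad) or (horizontal distance between screen0 and slot1 below 0.005 m and z of screen0 in the frame of slot1 below 0.004 m and angle between screen0's own z axis and vertical below 0.12 rad) or (horizontal distance between screen0 and slot2 below 0.005 m and z of screen0 in the frame of slot2 below 0.004 m and angle between screen0's own z axis and vertical below 0.12 rad) or (horizontal distance between screen0 and slot3 below 0.005 m and z of screen0 in the frame of slot3 below 0.004 m and angle between screen0's own z axis and vertical below 0.12 rad) or (horizontal distance between screen0 and slot4 below 0.005 m and z of screen0 in the frame of slot4 below 0.004 m and angle between screen0's own z axis and vertical below 0.12 rad)) and ((horizontal distance between screen1 and slot0 below 0.005 m and z of screen1 in the frame of slot0 below 0.004 m and angle between screen1's own z axis and vertical below 0.12 rad) or (horizontal distance between screen1 and slot1 below 0.005 m and z of screen1 in the frame of slot1 below 0.004 m and angle between screen1's own z axis and vertical below 0.12 rad) or (horizontal distance between screen1 and slot2 below 0.005 m and z of screen1 in the frame of slot2 below 0.004 m and angle between screen1's own z axis and vertical below 0.12 rad) or (horizontal distance between screen1 and slot3 below 0.005 m and z of screen1 in the frame of slot3 below 0.004 m and angle between screen1's own z axis and vertical below 0.12 rad) or (horizontal distance between screen1 and slot4 below 0.005 m and z of screen1 in the frame of slot4 below 0.004 m and angle between screen1's own z axis and vertical below 0.12 rad)) and ((horizontal distance between screen2 and slot0 below 0.005 m and z of screen2 in the frame of slot0 below 0.004 m and angle between screen2's own z axis and vertical below 0.12 rad) or (horizontal distance between screen2 and slot1 below 0.005 m and z of screen2 in the frame of slot1 below 0.004 m and angle between screen2's own z axis and vertical below 0.12 rad) or (horizontal distance between screen2 and slot2 below 0.005 m and z of screen2 in the frame of slot2 below 0.004 m and angle between screen2's own z axis and vertical below 0.12 rad) or (horizontal distance between screen2 and slot3 below 0.005 m and z of screen2 in the frame of slot3 below 0.004 m and angle between screen2's own z axis and vertical below 0.12 rad) or (horizontal distance between screen2 and slot4 below 0.005 m and z of screen2 in the frame of slot4 below 0.004 m and angle between screen2's own z axis and vertical below 0.12 rad)) and ((horizontal distance between screen3 and slot0 below 0.005 m and z of screen3 in the frame of slot0 below 0.004 m and angle between screen3's own z axis and vertical below 0.12 rad) or (horizontal distance between screen3 and slot1 below 0.005 m and z of screen3 in the frame of slot1 below 0.004 m and angle between screen3's own z axis and vertical below 0.12 rad) or (horizontal distance between screen3 and slot2 below 0.005 m and z of screen3 in the frame of slot2 below 0.004 m and angle between screen3's own z axis and vertical below 0.12 rad) or (horizontal distance between screen3 and slot3 below 0.005 m and z of screen3 in the frame of slot3 below 0.004 m and angle between screen3's own z axis and vertical below 0.12 rad) or (horizontal distance between screen3 and slot4 below 0.005 m and z of screen3 in the frame of slot4 below 0.004 m and angle between screen3's own z axis and vertical below 0.12 rad)) and ((horizontal distance between screen4 and slot0 below 0.005 m and z of screen4 in the frame of slot0 below 0.004 m and angle between screen4's own z axis and vertical below 0.12 rad) or (horizontal distance between screen4 and slot1 below 0.005 m and z of screen4 in the frame of slot1 below 0.004 m and angle between screen4's own z axis and vertical below 0.12 rad) or (horizontal distance between screen4 and slot2 below 0.005 m and z of screen4 in the frame of slot2 below 0.004 m and angle between screen4's own z axis and vertical below 0.12 rad) or (horizontal distance between screen4 and slot3 below 0.005 m and z of screen4 in the frame of slot3 below 0.004 m and angle between screen4's own z axis and vertical below 0.12 rad) or (horizontal distance between screen4 and slot4 below 0.005 m and z of screen4 in the frame of slot4 below 0.004 m and angle between screen4's own z axis and vertical below 0.12 rad)) and horizontal distance between cap and port below 0.005 m and z of cap in the frame of port between -0.0135 and -0.008 m and angle between the x axis of cap and the x axis of port, either way round above 1.2 rad and angle between cap's own z axis and vertical below 0.12 rad), for 0.2 s.
2. the reset button is pressed down (value of joint reset above 0.0045 m), for 0.05 s.
At the end, for the whole second after the job is handed in: Each screen present is in a slot, within 5 mm of its centre and 4 mm of its floor, upright within 0.12 rad; the cap is within 5 mm of the port centre, upright, its underside 8 to 13.5 mm below the module top, over 1.2 rad from the notches; button up again; all at rest (all of step 1 and value of joint reset below 0.002 m and linear speed of each of screen0, screen1, screen2, screen3, screen4, cap below 0.02 m/s); the robot touches nothing.
It fails at once if the detergent is pushed away or knocked over (distance of detergent from where it was at the start of the episode above 0.03 m or angle between detergent's own z axis and vertical above 0.5 rad).
It fails at once if the dosing cup is pushed away or knocked over (distance of dosing_cup from where it was at the start of the episode above 0.03 m or angle between dosing_cup's own z axis and vertical above 0.5 rad).
It fails at once if the brush is pushed away or knocked over (distance of brush from where it was at the start of the episode above 0.03 m).
Of screen0, screen1, screen2, screen3, screen4 only 3 to 5 are there at a start; the rules pass over those that are not, and their reading is None.
At some moment in a run one of cap may be knocked a few centimetres aside while the robot is not near it.
It also fails if it takes over 210 s, if anything falls off the work surface, if the arm or the gripper's body presses on something with over 40 N, if the wrist force passes 120 N, or if a joint passes its speed limit or range.

## Working session

There is one attempt and no reset: what is moved stays moved. The work goes in short steps, Python scripts to look and compute and a tool call to move; the robot and the scene stay as the last step left them, time stands still between calls to the robot, and variables do not carry over. Pictures are saved under pics/ and viewed, at most 14 in all, crops included, and the job is handed in when it is done.

Besides the shell and the picture viewer there is one more tool, called in YAML: its name, and indented under it one key for each argument. send_rows: Moves the arm, as the interface text tells. Its arguments: {"type":"object","properties":{"steps":{"type":"array"}},"required":["steps"]}

```bash
ls; mkdir -p pics; python3 - <<'E'
from rig import ctrl
import cv2,numpy as np
for n in("top","side"):
    im=ctrl.camera(n); cv2.imwrite(f"pics/{n}0.png",im[:,:,::-1])
    m=ctrl.camera_model(n); print(n,m)
    for q in ["module","port","cap","wing","reset_top","rack","screen0","slot0","slot1","slot2","slot3","slot4","detergent","dosing_cup","brush"]:
        print(q,[(np.round(d["xy"]).tolist(),round(d["p"],2)) for d in ctrl.landmark_of(n,q)][:7])
print(ctrl.get_state())
E
```

```text
pics
top {'intrinsics': array([[398.60688033,   0.        , 253.51232446],
       [  0.        , 398.60688033, 191.41144843],
       [  0.        ,   0.        ,   1.        ]]), 'rvec': array([ 2.19616079, -2.21291871,  0.09824454]), 'tvec': array([-0.03118604,  0.52792244,  1.13061365])}
module [([179.0, 168.0], 0.69)]
port [([139.0, 168.0], 0.85)]
cap [([249.0, 218.0], 0.77), ([168.0, 169.0], 0.74), ([227.0, 157.0], 0.61)]
wing [([251.0, 222.0], 0.88)]
reset_top [([130.0, 186.0], 0.52)]
rack [([298.0, 174.0], 0.94), ([288.0, 171.0], 0.68)]
screen0 [([272.0, 174.0], 0.73), ([330.0, 167.0], 0.69), ([299.0, 170.0], 0.68), ([285.0, 171.0], 0.62), ([328.0, 124.0], 0.58), ([314.0, 173.0], 0.46), ([297.0, 174.0], 0.19)]
slot0 [([227.0, 159.0], 0.94), ([210.0, 162.0], 0.88), ([185.0, 164.0], 0.82), ([169.0, 172.0], 0.72), ([194.0, 168.0], 0.68)]
slot1 [([227.0, 159.0], 0.94), ([210.0, 162.0], 0.88), ([185.0, 164.0], 0.82), ([169.0, 172.0], 0.72), ([194.0, 168.0], 0.68)]
slot2 [([227.0, 159.0], 0.94), ([210.0, 162.0], 0.88), ([185.0, 164.0], 0.82), ([169.0, 172.0], 0.72), ([194.0, 168.0], 
[... 1795 characters left out ...]
[([205.0, 167.0], 0.77)]
{'clock': 1.6, 'joints': array([-1.30802483e+00,  2.75878495e-01,  1.50492226e+00,  1.08022542e-05,
        1.36068315e+00, -1.21003785e-01]), 'qvel': array([ 0.00056494, -0.0019002 , -0.00108922,  0.0019733 ,  0.00083533,
       -0.00014213]), 'effort': array([-7.42255343e-04, -4.04457879e+01, -2.37497520e+01,  7.03292736e-02,
        2.48171354e-02,  2.44342095e-05]), 'tool_pos': array([ 0.21529753, -0.53320111,  0.2194964 ]), 'tcp_rot': array([3.08382674e+00, 5.99116117e-01, 2.86516480e-05]), 'wrist_force': array([ 0.25599244,  0.32724846, -0.26421624]), 'torque': array([-0.02748649,  0.04533403,  0.00017332]), 'grasp_force': 0.0, 'grip_width': 1.0005459487215091}
```

```bash
python3 - <<'E'
import cv2
a=cv2.imread("pics/top0.png");cv2.imwrite("pics/topc.png",cv2.resize(a[100:280,90:430],None,fx=2.35,fy=2.35,interpolation=cv2.INTER_CUBIC))
E
```

```text
(no output)
```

View pics/topc.png

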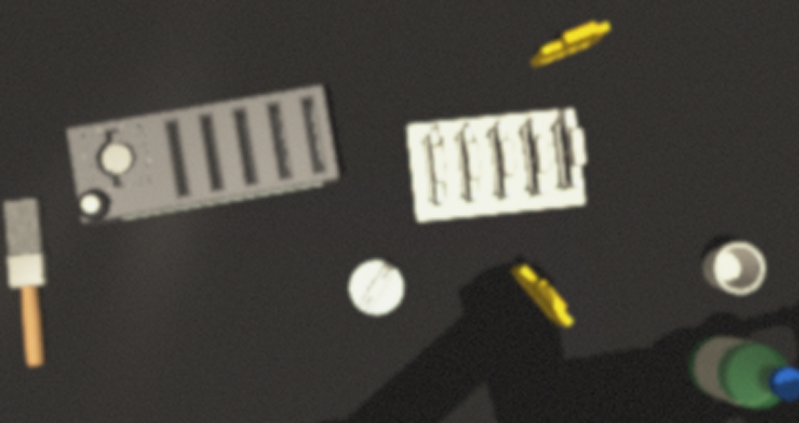

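View pics/side0.png

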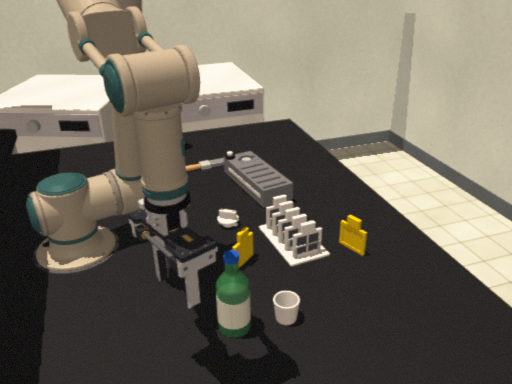

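Top picture (crop scale 2.35): the module is at left with its port at full-frame (139,167) and reset button at (129,187). The white rack at (300,170) holds about five white screens. The cap is at (250,222).

Possible confusions:
- **Screens:** white ones in the rack at (275..330,170); yellow look-alikes at (332,118) and (321,226).
- **Cap:** (250,222), against the plunger at (139,167) and the dosing cup at (402,213).

I choose the white rack screens and the cap at (250,222), and will check them close up with the wrist camera.

```bash
cat > h.py <<'E'
import cv2,numpy as np
from scipy.spatial.transform import Rotation as R
from rig import ctrl
def ray(m,xy):
    Rm=cv2.Rodrigues(np.array(m["rvec"],float))[0]; t=np.array(m["tvec"],float)
    d=Rm.T@np.linalg.inv(m["intrinsics"])@[xy[0],xy[1],1]; return -Rm.T@t,d
def atz(m,xy,z):
    o,d=ray(m,xy); return o+d*(z-o[2])/d[2]
def proj(m,P):
    return cv2.projectPoints(np.array(P,float).reshape(-1,1,3),np.array(m["rvec"],float),np.array(m["tvec"],float),m["intrinsics"],None)[0].reshape(-1,2)
def tri(obs):
    A=np.zeros((3,3));b=np.zeros(3)
    for m,xy in obs:
        o,d=ray(m,xy);d/=np.linalg.norm(d);P=np.eye(3)-np.outer(d,d);A+=P;b+=P@o
    X=np.linalg.solve(A,b); return X,max(np.linalg.norm(proj(m,X)[0]-xy) for m,xy in obs)
def lm(c,q,pmin=.3): return [(np.array(d["xy"]),d["p"]) for d in ctrl.landmark_of(c,q) if d["p"]>pmin]
def wpose():
    s=ctrl.get_state(); r=R.from_rotvec(s["tcp_rot"]).as_matrix(); return s["tool_pos"],np.degrees(np.arctan2(r[1,1],r[0,1])),s
E
python3 - <<'E'
from h import *
T=ctrl.camera_model("top");S=ctrl.camera_model("side");np.set_printoptions(precision=3,suppress=True)
print("port",atz(T,(139,168),.07),"S",atz(S,(244,156),.07))
print("reset",atz(T,(130,186),.09))
for p in [(227,159),(210,162),(194,168),(185,164),(169,172)]: print("slot",atz(T,p,.01))
print("rack",atz(T,(298,174),0),atz(S,(292,244),0))
for c in [(407,123),(573,109),(585,203),(417,221)]: print("rackcorner",atz(T,(90+c[0]/2.35,100+c[1]/2.35),.008))
for c in [(67,129),(322,86),(340,178),(82,222)]: print("modcorner",atz(T,(90+c[0]/2.35,100+c[1]/2.35),.07))
print("cap",atz(T,(250,221),.02),tri([(T,(251,222)),(S,(225,216))]),"det",atz(T,(395,252),0),"cup",atz(T,(400,212),0))
c=ctrl.camera_model("wrist");print(c, ray(c,(0,0))[0],wpose()[:2])
for y in [(332,118),(321,226)]: print("yel",atz(T,y,.03))
E
```

```text
port [0.591 0.279 0.07 ] S [0.594 0.299 0.07 ]
reset [0.54  0.297 0.09 ]
slot [0.623 0.041 0.01 ]
slot [0.614 0.09  0.01 ]
slot [0.597 0.136 0.01 ]
slot [0.609 0.162 0.01 ]
slot [0.586 0.208 0.01 ]
rack [ 0.579 -0.167  0.   ] [ 0.587 -0.187  0.   ]
rackcorner [ 0.642 -0.065  0.008]
rackcorner [ 0.659 -0.272  0.008]
rackcorner [ 0.541 -0.285  0.008]
rackcorner [ 0.52  -0.076  0.008]
modcorner [0.627 0.334 0.07 ]
modcorner [0.677 0.038 0.07 ]
modcorner [0.568 0.018 0.07 ]
modcorner [0.518 0.316 0.07 ]
cap [ 0.443 -0.024  0.02 ] (array([ 0.437, -0.026,  0.032]), np.float64(1.2077875888048313)) det [ 0.349 -0.448  0.   ] cup [ 0.465 -0.466  0.   ]
{'intrinsics': array([[293.194,   0.   , 256.447],
       [  0.   , 293.194, 188.685],
       [  0.   ,   0.   ,   1.   ]]), 'rvec': array([-2.395,  1.616,  0.239]), 'tvec': array([-0.574, -0.03 ,  0.393])} [ 0.294 -0.501  0.385] (array([ 0.215, -0.533,  0.219]), np.float64(-68.01142512447363))
yel [ 0.738 -0.264  0.03 ]
yel [ 0.427 -0.226  0.03 ]
```

send_rows:
  steps:
    - [1, 0, 0, 5, 0, 0, 0]
    - [1, 0, 0, 10, 0, 0, 0]
    - [1, 3, 4, 10, 0, 0, -4]
    - [1, 6, 8, 10, 0, 0, -8]
    - [1, 9, 12, 10, 0, 0, -12]

```text
clock: 2.1
tool_pos: [0.306, -0.4122, 0.3199]
tcp_rot: [3.129, 0.266, 0.001]
wrist_force: [-0.1, -0.7, -0.0]
grip_width: 1.0
grasp_force: 0.0
```

send_rows:
  steps:
    - [1, 3, 4, 0, 0, 0, -5]
    - [1, 6, 8, 0, 0, 0, -5]
    - [1, 9, 12, 0, 0, 0, -5]
    - [1, 12, 16, 0, 0, 0, -5]
    - [1, 15, 20, 0, 0, 0, -5]

```text
clock: 2.6
tool_pos: [0.4562, -0.2114, 0.3198]
tcp_rot: [3.138, 0.137, 0.001]
wrist_force: [1.2, -1.0, 0.2]
grip_width: 1.001
grasp_force: 0.0
```

send_rows:
  steps:
    - [1, 2, 2, 0, 0, 0, 0]
    - [1, 4, 4, 0, 0, 0, 0]
    - [1, 4, 4, 0, 0, 0, 0]
    - [1, 4, 4, 0, 0, 0, 0]
    - [1, 4, 4, 0, 0, 0, 0]

```text
clock: 3.1
tool_pos: [0.4946, -0.174, 0.3195]
tcp_rot: [3.138, 0.135, -0.001]
wrist_force: [0.5, -0.5, -0.1]
grip_width: 1.003
grasp_force: 0.0
```

```bash
python3 - <<'E'
from h import *
np.set_printoptions(precision=3,suppress=True)
im=ctrl.camera("wrist");cv2.imwrite("pics/w1.png",im[:,:,::-1]);m=ctrl.camera_model("wrist")
print(wpose()[:2]); print(ray(m,(256,189)))
for q in ["rack","screen0","cap","wing"]: print(q,[(p.round().tolist(),round(c,2)) for p,c in lm("wrist",q)])
E
```

```text
(array([ 0.495, -0.174,  0.32 ]), np.float64(-85.09170141944882))
(array([ 0.579, -0.166,  0.485]), array([-0.29 , -0.023, -0.957]))
rack [([261.0, 89.0], 0.8)]
screen0 [([290.0, 96.0], 0.97), ([282.0, 190.0], 0.9), ([212.0, 94.0], 0.83), ([314.0, 92.0], 0.82), ([263.0, 96.0], 0.74), ([236.0, 95.0], 0.56)]
cap [([165.0, 180.0], 0.86), ([86.0, 58.0], 0.48)]
wing [([160.0, 181.0], 0.84)]
```

View pics/w1.png

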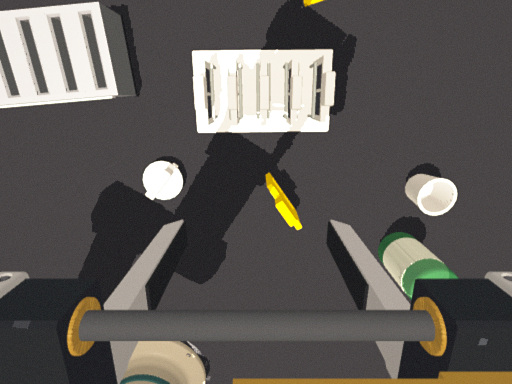

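Wrist view: the rack at (262,90) holds five white screens, with a yellow look-alike at (283,200) and the cap at (163,180). The module is top-left, and the dosing cup and detergent are at right. Next I take two closer views of the rack.

send_rows:
  steps:
    - [1, 4, -1, -5, 0, 0, 0]
    - [1, 9, -3, -9, 0, 0, 0]
    - [1, 9, -3, -9, 0, 0, 0]
    - [1, 9, -3, -9, 0, 0, 0]
    - [1, 9, -3, -9, 0, 0, 0]

```text
clock: 3.85
tool_pos: [0.5846, -0.2034, 0.2291]
tcp_rot: [-3.138, -0.136, 0.003]
wrist_force: [0.4, -0.4, -0.4]
grip_width: 1.0
grasp_force: 0.0
```

```bash
cat > snap.py <<'E'
import sys,pickle
from h import *
n=sys.argv[1]; m=ctrl.camera_model("wrist"); im=ctrl.camera("wrist")[:,:,::-1]; cv2.imwrite(f"pics/{n}.png",im); pickle.dump(m,open(f"pics/{n}.pkl","wb"))
print(wpose()[:2])
for q in sys.argv[2:]: print(q,[(p.round(1).tolist(),round(c,2)) for p,c in lm("wrist",q)])
E
python3 snap.py rA rack screen0
```

```text
(array([ 0.58470652, -0.20330451,  0.23028345]), np.float64(-85.0352871269639))
rack [([233.6, 158.0], 0.83)]
screen0 [([259.3, 269.0], 0.96), ([239.7, 161.6], 0.89), ([270.3, 163.7], 0.83), ([174.8, 160.1], 0.83), ([297.0, 157.3], 0.78), ([206.4, 161.9], 0.68), ([315.5, 50.5], 0.66), ([119.9, 261.3], 0.44)]
```

send_rows:
  steps:
    - [1, 0, 4, 0, 0, 0, 0]
    - [1, 0, 7, 0, 0, 0, 0]
    - [1, 0, 7, 0, 0, 0, 0]
    - [1, 0, 7, 0, 0, 0, 0]
    - [1, 0, 7, 0, 0, 0, 0]

```text
clock: 4.5
tool_pos: [0.5853, -0.1341, 0.2305]
tcp_rot: [3.137, 0.136, 0.002]
wrist_force: [-0.3, -0.7, 0.1]
grip_width: 1.0
grasp_force: 0.0
```

```bash
python3 snap.py rB rack screen0; python3 - <<'E'
import cv2,numpy as np
a=cv2.imread("pics/rA.png");b=cv2.imread("pics/rB.png")
cv2.imwrite("pics/rAB.png",np.vstack([cv2.resize(i[60:260,110:510],None,fx=1.5,fy=1.5,interpolation=cv2.INTER_CUBIC) for i in(a,b)]))
E
```

```text
(array([ 0.58527632, -0.13427929,  0.23023222]), np.float64(-85.06222448531399))
rack [([285.8, 163.4], 0.79)]
screen0 [([344.0, 161.4], 0.94), ([256.3, 165.4], 0.93), ([368.3, 56.6], 0.84), ([316.9, 168.0], 0.82), ([225.5, 166.3], 0.79), ([288.1, 165.6], 0.71), ([286.1, 165.5], 0.56)]
```

View pics/rAB.png

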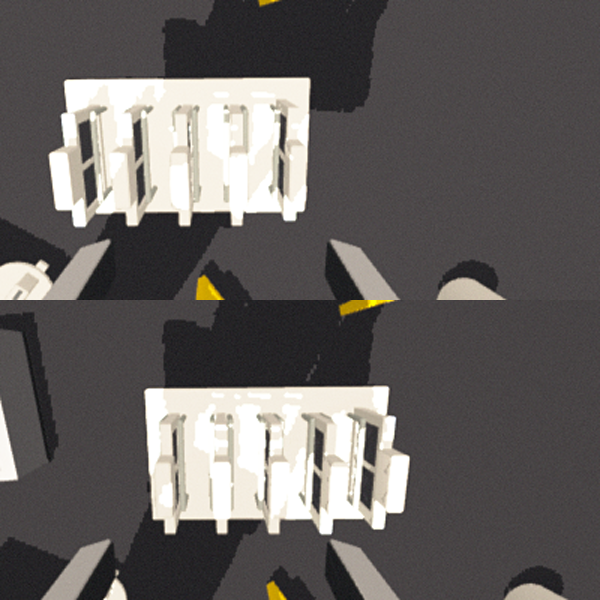

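Both crops show five screens with tabs. White saturates, so I enlarge with the highlights stretched.

```bash
python3 - <<'E'
import cv2,numpy as np
a=cv2.imread("pics/rA.png");b=cv2.imread("pics/rB.png")
f=lambda i:cv2.resize((((i/255.)**4)*255).astype(np.uint8),None,fx=4,fy=3,interpolation=cv2.INTER_CUBIC)
v=np.vstack([f(a[145:215,135:325]),f(b[145:215,200:390])])
for i in range(0,760,80): cv2.putText(v,str(i),(i,10),0,.35,(0,255,255))
cv2.imwrite("pics/rz.png",v)
E
```

```text
(no output)
```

View pics/rz.png

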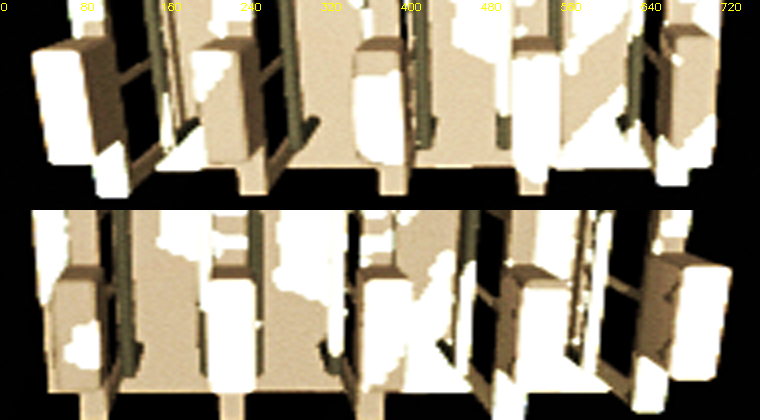

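```bash
python3 - <<'E'
from h import *
import pickle
np.set_printoptions(precision=4,suppress=True)
A=pickle.load(open("pics/rA.pkl","rb"));B=pickle.load(open("pics/rB.pkl","rb"))
at=[(64,107),(220,107),(380,107),(537,107),(692,95)];bt=[(77,335),(232,335),(385,335),(543,336),(702,324)]
ao=[(174.8,160.1),(206.4,161.9),(239.7,161.6),(270.3,163.7),(297,157.3)];bo=[(225.5,166.3),(256.3,165.4),(288,165.6),(316.9,168),(344,161.4)]
for i in range(5):
    a=np.array([135+at[i][0]/4,145+at[i][1]/3]);b=np.array([200+bt[i][0]/4,145+(bt[i][1]-210)/3])
    print(i,"tab",*tri([(A,a),(B,b)]),"mean@.108",(atz(A,a,.108)+atz(B,b,.108))/2,"org",*tri([(A,np.array(ao[i])),(B,np.array(bo[i]))]))
print("rack",atz(A,(233.6,158),0),atz(B,(285.8,163.4),0))
E
```

```text
0 tab [ 0.582  -0.0957  0.1084] 0.12546190237515253 mean@.108 [ 0.5819 -0.0956  0.108 ] org [ 0.5809 -0.0918  0.0041] 0.5511993516379842
1 tab [ 0.5856 -0.1352  0.109 ] 0.11979299390338508 mean@.108 [ 0.5853 -0.1351  0.108 ] org [ 0.5828 -0.1337 -0.0012] 0.7707273240284157
2 tab [ 0.5874 -0.175   0.1035] 0.05779458680395393 mean@.108 [ 0.5887 -0.1748  0.108 ] org [ 0.5845 -0.1788 -0.0119] 0.4603025816433822
3 tab [ 0.5916 -0.215   0.1067] 0.09490922482617273 mean@.108 [ 0.592  -0.2148  0.108 ] org [ 0.5826 -0.2228 -0.0232] 0.23590372616322378
4 tab [ 0.6005 -0.2527  0.1118] 0.023738737089848944 mean@.108 [ 0.5996 -0.2539  0.108 ] org [ 0.5959 -0.2597 -0.0204] 0.38623856017433356
rack [ 0.5906 -0.1706  0.    ] [ 0.5904 -0.1738  0.    ]
```

send_rows:
  steps:
    - [1, 0, 2, 4, 0, 0, 0]
    - [1, 1, 6, 7, 0, 0, 0]
    - [1, 2, 11, 7, 0, 0, 0]
    - [1, 3, 16, 7, 0, 0, 2.5]
    - [1, 4, 21, 7, 0, 0, 5]

```text
clock: 5.15
tool_pos: [0.6252, 0.0739, 0.2999]
tcp_rot: [3.129, 0.273, 0.002]
wrist_force: [0.2, -1.0, 0.2]
grip_width: 0.997
grasp_force: 0.0
```

send_rows:
  steps:
    - [1, 0, 4, 0, 0, 0, 0]
    - [1, 0, 4, 0, 0, 0, 0]
    - [1, 0, 4, 0, 0, 0, 0]
    - [1, 0, 4, 0, 0, 0, 0]
    - [1, 0, 4, 0, 0, 0, 0]

```text
clock: 5.65
tool_pos: [0.6247, 0.1113, 0.2995]
tcp_rot: [3.129, 0.27, -0.0]
wrist_force: [0.4, -0.7, -0.8]
grip_width: 1.0
grasp_force: 0.0
```

```bash
python3 snap.py mA module port pocket reset_top slot0 plunger_top cap wing
```

```text
(array([0.62469445, 0.11134749, 0.29956005]), np.float64(-80.14370584312299))
module [([215.7, 167.1], 0.62)]
port [([133.5, 165.0], 0.6), ([425.7, 208.9], 0.34)]
pocket [([151.6, 162.6], 0.87)]
reset_top [([375.1, 203.6], 0.66), ([106.9, 208.8], 0.53)]
slot0 [([292.4, 166.4], 0.95), ([245.1, 164.5], 0.69), ([270.2, 164.7], 0.64), ([217.9, 164.9], 0.61), ([192.9, 164.3], 0.57)]
plunger_top [([132.1, 164.8], 0.77)]
cap [([312.0, 267.6], 0.58)]
wing [([319.0, 279.9], 0.81)]
```

send_rows:
  steps:
    - [1, 0, 5, 0, 0, 0, 0]
    - [1, 0, 9, 0, 0, 0, 0]
    - [1, 0, 9, 0, 0, 0, 0]
    - [1, 0, 9, 0, 0, 0, 0]
    - [1, 0, 9, 0, 0, 0, 0]

```text
clock: 6.6
tool_pos: [0.6246, 0.2022, 0.2995]
tcp_rot: [3.129, 0.273, -0.0]
wrist_force: [-0.3, 0.2, 0.2]
grip_width: 0.997
grasp_force: 0.0
```

```bash
python3 snap.py mB module port pocket reset_top slot0 plunger_top; python3 - <<'E'
import cv2,numpy as np
a=cv2.imread("pics/mA.png");b=cv2.imread("pics/mB.png")
cv2.imwrite("pics/mAB.png",np.vstack([cv2.resize(i[60:260],None,fx=1.5,fy=1.5,interpolation=cv2.INTER_CUBIC) for i in(a,b)]))
E
```

```text
(array([0.62463244, 0.20194564, 0.2995743 ]), np.float64(-80.07239532709902))
module [([270.7, 174.0], 0.79)]
port [([197.2, 172.7], 0.87)]
pocket [([350.2, 174.9], 0.54)]
reset_top [([173.0, 217.9], 0.67)]
slot0 [([350.1, 175.6], 0.94), ([299.9, 173.7], 0.78), ([275.2, 173.1], 0.77), ([250.3, 173.3], 0.57)]
plunger_top []
```

View pics/mAB.png

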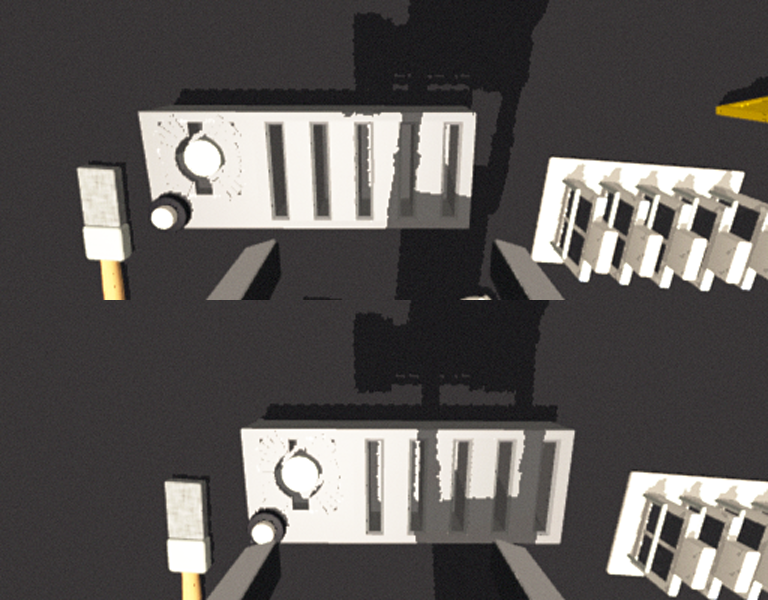

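Module pictures: port at crop (200,158)/(298,476) and button at (163,215)/(263,531). The five slots are spaced about 43.5 px, and all are empty.

```bash
python3 - <<'E'
from h import *
import pickle
np.set_printoptions(precision=4,suppress=True)
A=pickle.load(open("pics/mA.pkl","rb"));B=pickle.load(open("pics/mB.pkl","rb"))
c=lambda p:np.array([p[0]/1.5,60+p[1]/1.5])
sA=[(451,170),(408,170),(365,170),(321,170),(277.5,170)];sB=[(547,187),(506,187),(462,187),(418,187),(375,187)]
P=[]
for i in range(5):
    X,Y=atz(A,c(sA[i]),.07),atz(B,c(sB[i]),.07);P.append((X+Y)[:2]/2);print("slot",i,X[:2],Y[:2],tri([(A,c(sA[i])),(B,c(sB[i]))]))
cA=[(139,112),(476,112),(470,229)];cB=[(241,129),(574,130),(560,244)]
for a,b in zip(cA,cB): print("corner",atz(A,c(a),.07)[:2],atz(B,c(b),.07)[:2])
print("port",atz(A,c((200.5,158)),.067),atz(B,c((298,175)),.067))
print("reset",tri([(A,c((163,215))),(B,c((263,231)))]),tri([(A,np.array((106.9,208.8))),(B,np.array((173.,217.9)))]))
P=np.array(P);k=np.arange(5)-2;v=(k[:,None]*P).sum(0)/10;print("mid",P.mean(0),"step",v,np.linalg.norm(v),"yaw",np.degrees(np.arctan2(-v[0],v[1])))
al=[(292.4,166.4),(270.2,164.7),(245.1,164.5),(217.9,164.9),(192.9,164.3)]
for a in al: print("net",atz(A,a,.01)[:2])
for b in[(350.1,175.6),(299.9,173.7),(275.2,173.1),(250.3,173.3)]: print("netB",atz(B,b,.01)[:2])
E
```

```text
slot 0 [0.6229 0.0494] [0.6223 0.0483] (array([0.6236, 0.0503, 0.0745]), np.float64(0.1885817490688754))
slot 1 [0.6161 0.0886] [0.6157 0.0861] (array([0.6183, 0.0895, 0.0804]), np.float64(0.12742773325027895))
slot 2 [0.6093 0.1277] [0.6086 0.1266] (array([0.6102, 0.1277, 0.0747]), np.float64(0.2344120970675146))
slot 3 [0.6024 0.1678] [0.6016 0.1671] (array([0.6027, 0.1675, 0.0728]), np.float64(0.28570279538941185))
slot 4 [0.5955 0.2074] [0.5946 0.2067] (array([0.5959, 0.2068, 0.073 ]), np.float64(0.3080595141787462))
corner [0.6274 0.3341] [0.6273 0.3344]
corner [0.6785 0.0388] [0.6781 0.0392]
corner [0.5689 0.0189] [0.5688 0.0198]
port [0.5939 0.2792 0.067 ] [0.5929 0.2794 0.067 ]
reset (array([0.5415, 0.3012, 0.0898]), np.float64(0.12416069048121263)) (array([0.5328, 0.3046, 0.0868]), np.float64(0.5827284694271438))
mid [0.6089 0.1276] step [-0.0069  0.0396] 0.04024488012629479 yaw 9.877607596850002
net [0.6187 0.053 ]
net [0.6154 0.0882]
net [0.609  0.1274]
net [0.601  0.1697]
net [0.5952 0.2088]
netB [0.6199 0.0498]
netB [0.6091 0.1296]
netB [0.6033 0.1686]
netB [0.5961 0.2077]
```

send_rows:
  steps:
    - [-0.36, -1, -5, 0, 0, 0, -1]
    - [-0.36, -2, -10, 0, 0, 0, -2]
    - [-0.36, -3, -15, 0, 0, 0, -3]
    - [-0.36, -4, -20, -3, 0, 0, -4]
    - [-0.36, -4.3, -24.5, -5, 0, 0, -5]

```text
clock: 7.45
tool_pos: [0.5818, -0.0338, 0.2544]
tcp_rot: [3.138, 0.136, 0.003]
wrist_force: [0.4, 0.1, 0.1]
grip_width: 0.614
grasp_force: 0.0
```

send_rows:
  steps:
    - [-0.36, 0, -3, -2, 0, 0, 0]
    - [-0.36, 0, -5.3, -5, 0, 0, 0]
    - [-0.36, 0, -5.3, -5, 0, 0, 0]
    - [-0.36, 0, -5.3, -5, 0, 0, 0]
    - [-0.36, 0, -5.3, -5, 0, 0, 0]

```text
clock: 7.95
tool_pos: [0.5834, -0.0842, 0.2056]
tcp_rot: [3.138, 0.138, 0.004]
wrist_force: [0.3, -0.2, 0.3]
grip_width: 0.321
grasp_force: 0.0
```

send_rows:
  steps:
    - [-0.36, -0.1, -1.1, -2, 0, 0, 0]
    - [-0.36, -0.1, -1.1, -5, 0, 0, 0]
    - [-0.36, -0.1, -1.1, -5, 0, 0, 0]
    - [-0.36, -0.1, -1.1, -5, 0, 0, 0]
    - [-0.36, -0.1, -1.1, -5, 0, 0, 0]

```text
clock: 8.45
tool_pos: [0.5829, -0.0956, 0.1562]
tcp_rot: [3.137, 0.138, 0.005]
wrist_force: [-0.1, 0.1, -0.0]
grip_width: 0.321
grasp_force: 0.0
```

```bash
python3 snap.py g0; python3 - <<'E'
import cv2
a=cv2.imread("pics/g0.png");cv2.imwrite("pics/g0c.png",a)
E
```

```text
(array([ 0.58285271, -0.0957353 ,  0.15618592]), np.float64(-84.9596744177288))
```

View pics/g0c.png

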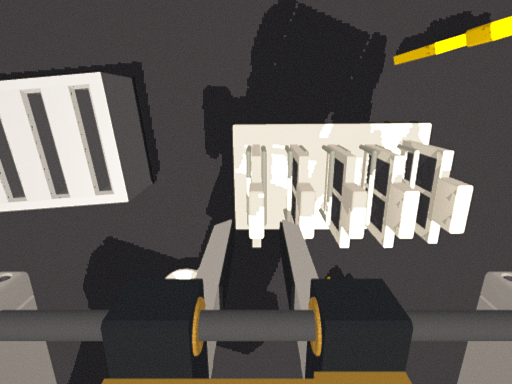

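The close view confirms the white screen's tab at (257,208), centred between the fingertips at (231,222) and (284,222). The yellow one stays well away, top right. Descending to grasp.

send_rows:
  steps:
    - [-0.36, 0, 0, -3, 0, 0, 0]
    - [-0.36, 0, 0, -6, 0, 0, 0]
    - [-0.36, 0, 0, -6.7, 0, 0, 0]
    - [-0.36, 0, 0, -6.7, 0, 0, 0]
    - [-0.36, 0, 0, -6.7, 0, 0, 0]

```text
clock: 9.0
tool_pos: [0.5828, -0.0963, 0.0887]
tcp_rot: [3.138, 0.137, 0.004]
wrist_force: [0.7, 0.2, 0.6]
grip_width: 0.321
grasp_force: 0.0
```

send_rows:
  steps:
    - [-1, 0, 0, 0, 0, 0, 0]
    - [-1, 0, 0, 0, 0, 0, 0]
    - [-1, 0, 0, 0, 0, 0, 0]
    - [-1, 0, 0, 0, 0, 0, 0]
    - [-1, 0, 0, 0, 0, 0, 0]

```text
clock: 9.5
tool_pos: [0.5821, -0.0961, 0.0881]
tcp_rot: [3.138, 0.137, 0.003]
wrist_force: [-0.7, -0.1, 4.9]
grip_width: 0.127
grasp_force: 30.0
```

send_rows:
  steps:
    - [-1, 0, 0, 2, 0, 0, 0]
    - [-1, 0, 0, 6, 0, 0, 0]
    - [-1, 0, 0, 10, 0, 0, 0]
    - [-1, 0, 0, 12, 0, 0, 0]
    - [-1, 0, 0, 12, 0, 0, 0]

```text
clock: 10.0
tool_pos: [0.5833, -0.0965, 0.2103]
tcp_rot: [3.136, 0.137, 0.01]
wrist_force: [1.3, -0.1, -1.0]
grip_width: 0.124
grasp_force: 30.0
```

send_rows:
  steps:
    - [-1, 0.2, 4, 0, 0, 0, 0]
    - [-1, 0.4, 8, 0, 0, 0, 1]
    - [-1, 0.6, 12, 0, 0, 0, 2]
    - [-1, 0.8, 16, 0, 0, 0, 3]
    - [-1, 1, 20, 0, 0, 0, 5]

```text
clock: 10.5
tool_pos: [0.5902, 0.1054, 0.2047]
tcp_rot: [3.129, 0.275, -0.006]
wrist_force: [0.6, -0.3, -2.0]
grip_width: 0.131
grasp_force: 30.0
```

send_rows:
  steps:
    - [-1, 0, 4, 0, 0, 0, 0]
    - [-1, 0, 8, 0, 0, 0, 0]
    - [-1, 0, 10, 0, 0, 0, 0]
    - [-1, 0, 10, 0, 0, 0, 0]
    - [-1, 0, 10, 0, 0, 0, 0]

```text
clock: 11.0
tool_pos: [0.5905, 0.2036, 0.2051]
tcp_rot: [3.128, 0.275, -0.005]
wrist_force: [0.3, -0.6, 0.0]
grip_width: 0.127
grasp_force: 30.0
```

```bash
python3 -c "
from h import *;p,a,s=wpose();print(p,a,s['tcp_rot'])"
```

```text
[0.59048197 0.20361034 0.20514126] -79.95108839683834 [ 3.12797179  0.27500399 -0.00536066]
```

send_rows:
  steps:
    - [-1, 0.35, 0.3, -2, 0, 0, 0]
    - [-1, 0.35, 0.3, -3.5, 0, 0, 0]
    - [-1, 0.35, 0.3, -4.2, 0, 0, 0]
    - [-1, 0.35, 0.3, -5, 0, 0, 0]
    - [-1, 0.35, 0.3, -6, 0, 0, 0]

```text
clock: 11.5
tool_pos: [0.5955, 0.2062, 0.1471]
tcp_rot: [3.13, 0.272, 0.002]
wrist_force: [-0.1, 0.0, -0.4]
grip_width: 0.128
grasp_force: 30.0
```

send_rows:
  steps:
    - [-1, 0, 0, -1, 0, 0, 0]
    - [-1, 0, 0, -2, 0, 0, 0]
    - [-1, 0, 0, -3, 0, 0, 0]
    - [-1, 0, 0, -4, 0, 0, 0]
    - [-1, 0, 0, -4.8, 0, 0, 0]

```text
clock: 12.0
tool_pos: [0.5947, 0.207, 0.098]
tcp_rot: [3.129, 0.274, -0.001]
wrist_force: [0.1, 0.0, -1.0]
grip_width: 0.124
grasp_force: 30.0
```

send_rows:
  steps:
    - [-1, 0, 0, -0.7, 0, 0, 0]
    - [-1, 0, 0, -0.7, 0, 0, 0]
    - [-0.36, 0, 0, -0.7, 0, 0, 0]
    - [-0.36, 0, 0, -0.7, 0, 0, 0]
    - [-0.36, 0, 0, -0.7, 0, 0, 0]

```text
clock: 12.5
tool_pos: [0.5954, 0.2071, 0.0927]
tcp_rot: [-3.13, -0.274, -0.002]
wrist_force: [-0.7, -0.3, 0.3]
grip_width: 0.31
grasp_force: 0.0
```

send_rows:
  steps:
    - [-0.36, 0, 0, 3, 0, 0, 0]
    - [-0.36, 0, 0, 7, 0, 0, 0]
    - [-0.36, 0, 0, 11, 0, 0, 0]
    - [-0.36, -0.2, -3, 11, 0, 0, -1]
    - [-0.36, -0.2, -7, 11, 0, 0, -2]

```text
clock: 13.0
tool_pos: [0.5939, 0.138, 0.2046]
tcp_rot: [-3.133, -0.223, -0.008]
wrist_force: [-0.1, 0.7, -0.0]
grip_width: 0.322
grasp_force: 0.0
```

send_rows:
  steps:
    - [-0.36, -0.2, -4, 0, 0, 0, -1]
    - [-0.36, -0.4, -8, 0, 0, 0, -2]
    - [-0.36, -0.6, -12, 0, 0, 0, -3]
    - [-0.36, -0.6, -16, 0, 0, 0, -3]
    - [-0.36, -0.6, -20, 0, 0, 0, -3]

```text
clock: 13.5
tool_pos: [0.5869, -0.0646, 0.2028]
tcp_rot: [3.138, 0.137, 0.002]
wrist_force: [-0.0, -0.5, -0.3]
grip_width: 0.322
grasp_force: 0.0
```

send_rows:
  steps:
    - [-0.36, 0, -4, 0, 0, 0, 0]
    - [-0.36, 0, -6.5, 0, 0, 0, 0]
    - [-0.36, 0, -6.5, 0, 0, 0, 0]
    - [-0.36, 0, -6.5, 0, 0, 0, 0]
    - [-0.36, 0, -6.5, 0, 0, 0, 0]

```text
clock: 14.0
tool_pos: [0.5869, -0.1268, 0.2023]
tcp_rot: [-3.138, -0.138, -0.0]
wrist_force: [0.1, 0.3, 0.3]
grip_width: 0.318
grasp_force: 0.0
```

send_rows:
  steps:
    - [-0.36, -0.15, -0.8, -2, 0, 0, 0]
    - [-0.36, -0.15, -0.8, -5, 0, 0, 0]
    - [-0.36, -0.15, -0.8, -8, 0, 0, 0]
    - [-0.36, -0.15, -0.8, -11.4, 0, 0, 0]
    - [-0.36, -0.15, -0.8, -11.4, 0, 0, 0]

```text
clock: 14.5
tool_pos: [0.582, -0.1332, 0.0841]
tcp_rot: [-3.135, -0.14, 0.014]
wrist_force: [-0.5, 0.9, -0.6]
grip_width: 0.32
grasp_force: 0.0
```

send_rows:
  steps:
    - [-0.36, 0, 0, 0, 0, 0, 0]
    - [-1, 0, 0, 0, 0, 0, 0]
    - [-1, 0, 0, 0, 0, 0, 0]
    - [-1, 0, 0, 0, 0, 0, 0]
    - [-1, 0, 0, 0, 0, 0, 0]

```text
clock: 15.0
tool_pos: [0.5866, -0.1361, 0.0899]
tcp_rot: [3.138, 0.136, 0.005]
wrist_force: [-0.3, 1.0, 6.5]
grip_width: 0.124
grasp_force: 30.0
```

send_rows:
  steps:
    - [-1, 0, 0, 2, 0, 0, 0]
    - [-1, 0, 0, 6, 0, 0, 0]
    - [-1, 0, 0, 10, 0, 0, 0]
    - [-1, 0.2, 2, 11.5, 0, 0, 0]
    - [-1, 0.4, 6, 11.5, 0, 0, 0]

```text
clock: 15.5
tool_pos: [0.5916, -0.0784, 0.2066]
tcp_rot: [3.135, 0.13, 0.011]
wrist_force: [0.7, -0.4, -0.9]
grip_width: 0.127
grasp_force: 30.0
```

send_rows:
  steps:
    - [-1, 0.2, 4, 0, 0, 0, 1]
    - [-1, 0.4, 8, 0, 0, 0, 2]
    - [-1, 0.6, 12, 0, 0, 0, 3]
    - [-1, 0.8, 16, 0, 0, 0, 4]
    - [-1, 1, 20, 0, 0, 0, 5]

```text
clock: 16.0
tool_pos: [0.5991, 0.1254, 0.2031]
tcp_rot: [3.129, 0.274, -0.0]
wrist_force: [-0.3, -0.6, -0.8]
grip_width: 0.126
grasp_force: 30.0
```

send_rows:
  steps:
    - [-1, 0, 2, 0, 0, 0, 0]
    - [-1, 0, 4, 0, 0, 0, 0]
    - [-1, 0, 4, 0, 0, 0, 0]
    - [-1, 0, 4, 0, 0, 0, 0]
    - [-1, 0, 4, 0, 0, 0, 0]

```text
clock: 16.5
tool_pos: [0.5994, 0.1628, 0.2031]
tcp_rot: [3.129, 0.272, -0.0]
wrist_force: [0.2, -0.5, -1.0]
grip_width: 0.128
grasp_force: 30.0
```

send_rows:
  steps:
    - [-1, 0.2, 0.4, -2, 0, 0, 0]
    - [-1, 0.2, 0.4, -3.5, 0, 0, 0]
    - [-1, 0.2, 0.4, -4.5, 0, 0, 0]
    - [-1, 0.2, 0.4, -5.5, 0, 0, 0]
    - [-1, 0.2, 0.4, -5.5, 0, 0, 0]

```text
clock: 17.0
tool_pos: [0.6009, 0.1672, 0.1468]
tcp_rot: [3.129, 0.272, -0.004]
wrist_force: [-0.1, 0.6, -2.0]
grip_width: 0.128
grasp_force: 30.0
```

send_rows:
  steps:
    - [-1, 0, 0, -1, 0, 0, 0]
    - [-1, 0, 0, -2, 0, 0, 0]
    - [-1, 0, 0, -3, 0, 0, 0]
    - [-1, 0, 0, -4, 0, 0, 0]
    - [-1, 0, 0, -4.8, 0, 0, 0]

```text
clock: 17.5
tool_pos: [0.6011, 0.168, 0.0989]
tcp_rot: [3.129, 0.274, -0.002]
wrist_force: [-0.2, 1.0, -1.3]
grip_width: 0.125
grasp_force: 30.0
```

Smooth; release and go for screen 2.

send_rows:
  steps:
    - [-1, 0, 0, -0.6, 0, 0, 0]
    - [-1, 0, 0, -0.6, 0, 0, 0]
    - [-0.36, 0, 0, -0.6, 0, 0, 0]
    - [-0.36, 0, 0, -0.6, 0, 0, 0]
    - [-0.36, 0, 0, -0.6, 0, 0, 0]

```text
clock: 18.0
tool_pos: [0.602, 0.1681, 0.0948]
tcp_rot: [-3.13, -0.274, -0.002]
wrist_force: [0.0, 0.1, -0.1]
grip_width: 0.311
grasp_force: 0.0
```

send_rows:
  steps:
    - [-0.36, 0, 0, 3, 0, 0, 0]
    - [-0.36, 0, 0, 7, 0, 0, 0]
    - [-0.36, 0, 0, 11, 0, 0, 0]
    - [-0.36, -0.2, -3, 11, 0, 0, -1]
    - [-0.36, -0.2, -7, 11, 0, 0, -2]

```text
clock: 18.5
tool_pos: [0.6004, 0.0989, 0.2067]
tcp_rot: [-3.133, -0.223, -0.008]
wrist_force: [0.7, 0.4, -0.6]
grip_width: 0.317
grasp_force: 0.0
```

send_rows:
  steps:
    - [-0.36, -0.2, -4, 0, 0, 0, -1]
    - [-0.36, -0.4, -8, 0, 0, 0, -2]
    - [-0.36, -0.6, -12, 0, 0, 0, -3]
    - [-0.36, -0.6, -16, 0, 0, 0, -3]
    - [-0.36, -0.6, -20, 0, 0, 0, -3]

```text
clock: 19.0
tool_pos: [0.5934, -0.1036, 0.2049]
tcp_rot: [3.138, 0.137, 0.002]
wrist_force: [-0.2, -0.7, -0.5]
grip_width: 0.318
grasp_force: 0.0
```

send_rows:
  steps:
    - [-0.36, 0, -4, 0, 0, 0, 0]
    - [-0.36, 0, -6.8, 0, 0, 0, 0]
    - [-0.36, 0, -6.8, 0, 0, 0, 0]
    - [-0.36, 0, -6.8, 0, 0, 0, 0]
    - [-0.36, 0, -6.8, 0, 0, 0, 0]

```text
clock: 19.5
tool_pos: [0.5934, -0.1689, 0.2043]
tcp_rot: [-3.138, -0.138, -0.0]
wrist_force: [-0.6, -0.4, 0.1]
grip_width: 0.321
grasp_force: 0.0
```

```bash
python3 snap.py s2 rack screen0 cap wing; python3 -c "
import cv2
cv2.imwrite('pics/s2c.png',cv2.imread('pics/s2.png'))"
```

```text
(array([ 0.59348302, -0.16861219,  0.20436353]), np.float64(-84.9315135291295))
rack [([294.6, 175.9], 0.6)]
screen0 [([293.9, 176.6], 0.94), ([283.4, 278.5], 0.91), ([264.1, 174.0], 0.9), ([322.0, 168.2], 0.79), ([346.3, 60.3], 0.75)]
cap [([142.7, 264.8], 0.9), ([262.2, 172.1], 0.71)]
wing [([139.0, 277.4], 0.78)]
```

View pics/s2c.png

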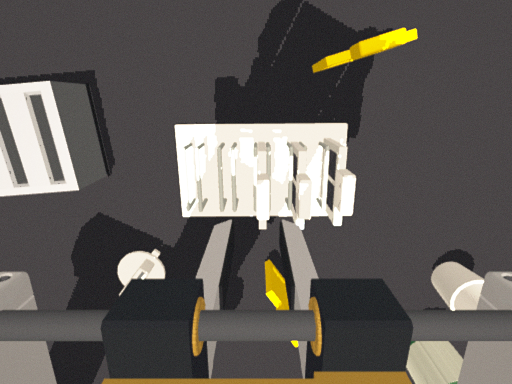

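The three remaining screens stand in the rack with tabs at about (263,198), (301,198) and (346,190); two places are now empty. The cap is still near (145,265).

send_rows:
  steps:
    - [-0.36, -0.45, -0.6, -2, 0, 0, 0]
    - [-0.36, -0.45, -0.6, -5, 0, 0, 0]
    - [-0.36, -0.45, -0.6, -8, 0, 0, 0]
    - [-0.36, -0.45, -0.6, -11, 0, 0, 0]
    - [-0.36, -0.45, -0.6, -11.5, 0, 0, 0]

```text
clock: 20.25
tool_pos: [0.5864, -0.1744, 0.0857]
tcp_rot: [-3.135, -0.138, 0.01]
wrist_force: [-0.5, -0.0, -1.0]
grip_width: 0.317
grasp_force: 0.0
```

send_rows:
  steps:
    - [-0.36, 0, 0, 0, 0, 0, 0]
    - [-1, 0, 0, 0, 0, 0, 0]
    - [-1, 0, 0, 0, 0, 0, 0]
    - [-1, 0, 0, 0, 0, 0, 0]
    - [-1, 0, 0, 0, 0, 0, 0]

```text
clock: 20.75
tool_pos: [0.59, -0.1761, 0.0907]
tcp_rot: [3.138, 0.137, 0.004]
wrist_force: [0.4, 1.3, 5.2]
grip_width: 0.127
grasp_force: 30.0
```

send_rows:
  steps:
    - [-1, 0, 0, 2, 0, 0, 0]
    - [-1, 0, 0, 6, 0, 0, 0]
    - [-1, 0, 0, 10, 0, 0, 0]
    - [-1, 0.2, 2, 11.5, 0, 0, 0]
    - [-1, 0.4, 6, 11.5, 0, 0, 0]

```text
clock: 21.25
tool_pos: [0.5951, -0.1186, 0.2076]
tcp_rot: [3.135, 0.131, 0.011]
wrist_force: [0.3, 0.6, -1.7]
grip_width: 0.124
grasp_force: 30.0
```

send_rows:
  steps:
    - [-1, 0.2, 4, 0, 0, 0, 1]
    - [-1, 0.4, 8, 0, 0, 0, 2]
    - [-1, 0.6, 12, 0, 0, 0, 3]
    - [-1, 0.8, 16, 0, 0, 0, 4]
    - [-1, 1, 20, 0, 0, 0, 5]

```text
clock: 21.75
tool_pos: [0.6026, 0.0854, 0.2041]
tcp_rot: [3.129, 0.274, -0.0]
wrist_force: [0.1, -1.2, -1.1]
grip_width: 0.125
grasp_force: 30.0
```

send_rows:
  steps:
    - [-1, 0, 2, 0, 0, 0, 0]
    - [-1, 0, 4, 0, 0, 0, 0]
    - [-1, 0, 4, 0, 0, 0, 0]
    - [-1, 0, 4, 0, 0, 0, 0]
    - [-1, 0, 4, 0, 0, 0, 0]

```text
clock: 22.25
tool_pos: [0.6029, 0.1229, 0.204]
tcp_rot: [3.129, 0.272, -0.0]
wrist_force: [0.3, 0.0, -1.7]
grip_width: 0.124
grasp_force: 30.0
```

send_rows:
  steps:
    - [-1, 0.5, 0.5, -2, 0, 0, 0]
    - [-1, 0.5, 0.5, -3.5, 0, 0, 0]
    - [-1, 0.5, 0.5, -4.5, 0, 0, 0]
    - [-1, 0.5, 0.5, -5.5, 0, 0, 0]
    - [-1, 0.5, 0.5, -5.5, 0, 0, 0]

```text
clock: 22.75
tool_pos: [0.6075, 0.1283, 0.1478]
tcp_rot: [3.129, 0.272, -0.003]
wrist_force: [0.1, 0.2, -1.3]
grip_width: 0.128
grasp_force: 30.0
```

send_rows:
  steps:
    - [-1, 0, 0, -1, 0, 0, 0]
    - [-1, 0, 0, -2, 0, 0, 0]
    - [-1, 0, 0, -3, 0, 0, 0]
    - [-1, 0, 0, -4, 0, 0, 0]
    - [-1, 0, 0, -4.8, 0, 0, 0]

```text
clock: 23.25
tool_pos: [0.6075, 0.129, 0.0999]
tcp_rot: [3.129, 0.274, -0.002]
wrist_force: [0.1, -0.1, -2.0]
grip_width: 0.128
grasp_force: 30.0
```

send_rows:
  steps:
    - [-1, 0, 0, -0.6, 0, 0, 0]
    - [-1, 0, 0, -0.6, 0, 0, 0]
    - [-0.36, 0, 0, -0.6, 0, 0, 0]
    - [-0.36, 0, 0, -0.6, 0, 0, 0]
    - [-0.36, 0, 0, -0.6, 0, 0, 0]

```text
clock: 23.75
tool_pos: [0.6085, 0.1291, 0.0958]
tcp_rot: [3.13, 0.273, 0.002]
wrist_force: [-0.2, -0.3, 0.3]
grip_width: 0.31
grasp_force: 0.0
```

send_rows:
  steps:
    - [-0.36, 0, 0, 3, 0, 0, 0]
    - [-0.36, 0, 0, 7, 0, 0, 0]
    - [-0.36, 0, 0, 11, 0, 0, 0]
    - [-0.36, -0.2, -3, 11, 0, 0, -1]
    - [-0.36, -0.2, -7, 11, 0, 0, -2]

```text
clock: 24.25
tool_pos: [0.607, 0.0599, 0.2078]
tcp_rot: [-3.134, -0.223, -0.008]
wrist_force: [-0.1, -0.4, -0.2]
grip_width: 0.318
grasp_force: 0.0
```

send_rows:
  steps:
    - [-0.36, -0.2, -4, 0, 0, 0, -1]
    - [-0.36, -0.4, -8, 0, 0, 0, -2]
    - [-0.36, -0.6, -12, 0, 0, 0, -3]
    - [-0.36, -0.8, -16, 0, 0, 0, -3]
    - [-0.36, -0.8, -20, 0, 0, 0, -3]

```text
clock: 24.75
tool_pos: [0.5977, -0.1426, 0.2058]
tcp_rot: [3.138, 0.137, 0.002]
wrist_force: [0.9, 0.3, 0.1]
grip_width: 0.32
grasp_force: 0.0
```

send_rows:
  steps:
    - [-0.36, 0, -4, 0, 0, 0, 0]
    - [-0.36, 0, -7, 0, 0, 0, 0]
    - [-0.36, 0, -7, 0, 0, 0, 0]
    - [-0.36, 0, -7, 0, 0, 0, 0]
    - [-0.36, 0, -7, 0, 0, 0, 0]

```text
clock: 25.25
tool_pos: [0.5979, -0.2098, 0.2054]
tcp_rot: [-3.138, -0.138, -0.0]
wrist_force: [-0.9, -0.1, -0.6]
grip_width: 0.323
grasp_force: 0.0
```

send_rows:
  steps:
    - [-0.36, -0.55, -0.5, -2, 0, 0, 0]
    - [-0.36, -0.55, -0.5, -5, 0, 0, 0]
    - [-0.36, -0.55, -0.5, -8, 0, 0, 0]
    - [-0.36, -0.55, -0.5, -11, 0, 0, 0]
    - [-0.36, -0.55, -0.5, -11.6, 0, 0, 0]

```text
clock: 25.75
tool_pos: [0.5902, -0.2131, 0.0859]
tcp_rot: [-3.135, -0.14, 0.01]
wrist_force: [-0.2, 0.2, -0.4]
grip_width: 0.32
grasp_force: 0.0
```

send_rows:
  steps:
    - [-0.36, 0, 0, 0, 0, 0, 0]
    - [-1, 0, 0, 0, 0, 0, 0]
    - [-1, 0, 0, 0, 0, 0, 0]
    - [-1, 0, 0, 0, 0, 0, 0]
    - [-1, 0, 0, 0, 0, 0, 0]

```text
clock: 26.25
tool_pos: [0.5935, -0.216, 0.0908]
tcp_rot: [3.138, 0.137, 0.004]
wrist_force: [0.2, 1.8, 5.2]
grip_width: 0.124
grasp_force: 30.0
```

send_rows:
  steps:
    - [-1, 0, 0, 2, 0, 0, 0]
    - [-1, 0, 0, 6, 0, 0, 0]
    - [-1, 0, 0, 10, 0, 0, 0]
    - [-1, 0.2, 2, 11.5, 0, 0, 0]
    - [-1, 0.4, 6, 11.5, 0, 0, 0]

```text
clock: 26.75
tool_pos: [0.5985, -0.1589, 0.2077]
tcp_rot: [3.134, 0.13, 0.011]
wrist_force: [0.3, 0.1, -0.7]
grip_width: 0.126
grasp_force: 30.0
```

send_rows:
  steps:
    - [-1, 0.2, 4, 0, 0, 0, 1]
    - [-1, 0.4, 8, 0, 0, 0, 2]
    - [-1, 0.6, 12, 0, 0, 0, 3]
    - [-1, 0.8, 16, 0, 0, 0, 4]
    - [-1, 1, 20, 0, 0, 0, 5]

```text
clock: 27.25
tool_pos: [0.6062, 0.0453, 0.2042]
tcp_rot: [3.129, 0.274, 0.0]
wrist_force: [-0.1, -0.1, -1.9]
grip_width: 0.126
grasp_force: 30.0
```

send_rows:
  steps:
    - [-1, 0.3, 2, 0, 0, 0, 0]
    - [-1, 0.5, 4, 0, 0, 0, 0]
    - [-1, 0.5, 4, 0, 0, 0, 0]
    - [-1, 0.5, 4, 0, 0, 0, 0]
    - [-1, 0.5, 4, 0, 0, 0, 0]

```text
clock: 27.75
tool_pos: [0.6114, 0.0828, 0.2041]
tcp_rot: [3.129, 0.272, -0.0]
wrist_force: [-0.7, 0.0, -1.1]
grip_width: 0.122
grasp_force: 30.0
```

send_rows:
  steps:
    - [-1, 0.35, 0.6, -2, 0, 0, 0]
    - [-1, 0.35, 0.6, -3.5, 0, 0, 0]
    - [-1, 0.35, 0.6, -4.5, 0, 0, 0]
    - [-1, 0.35, 0.6, -5.5, 0, 0, 0]
    - [-1, 0.35, 0.6, -5.5, 0, 0, 0]

```text
clock: 28.25
tool_pos: [0.6141, 0.0893, 0.1477]
tcp_rot: [3.13, 0.272, -0.004]
wrist_force: [0.1, 0.0, -1.3]
grip_width: 0.124
grasp_force: 30.0
```

send_rows:
  steps:
    - [-1, 0, 0, -1, 0, 0, 0]
    - [-1, 0, 0, -2, 0, 0, 0]
    - [-1, 0, 0, -3, 0, 0, 0]
    - [-1, 0, 0, -4, 0, 0, 0]
    - [-1, 0, 0, -4.8, 0, 0, 0]

```text
clock: 28.75
tool_pos: [0.6147, 0.0899, 0.1]
tcp_rot: [3.129, 0.274, -0.001]
wrist_force: [0.2, 0.0, -0.2]
grip_width: 0.123
grasp_force: 30.0
```

Next screen 4 at (.5996,-.254).

send_rows:
  steps:
    - [-1, 0, 0, -0.6, 0, 0, 0]
    - [-1, 0, 0, -0.6, 0, 0, 0]
    - [-0.36, 0, 0, -0.6, 0, 0, 0]
    - [-0.36, 0, 0, -0.6, 0, 0, 0]
    - [-0.36, 0, 0, -0.6, 0, 0, 0]

```text
clock: 29.25
tool_pos: [0.6154, 0.0901, 0.0958]
tcp_rot: [-3.13, -0.274, -0.002]
wrist_force: [-0.4, -0.4, 0.0]
grip_width: 0.31
grasp_force: 0.0
```

send_rows:
  steps:
    - [-0.36, 0, 0, 3, 0, 0, 0]
    - [-0.36, 0, 0, 7, 0, 0, 0]
    - [-0.36, 0, 0, 11, 0, 0, 0]
    - [-0.36, -0.2, -3, 11, 0, 0, -1]
    - [-0.36, -0.2, -7, 11, 0, 0, -2]

```text
clock: 29.75
tool_pos: [0.614, 0.0209, 0.2078]
tcp_rot: [3.134, 0.223, 0.008]
wrist_force: [1.3, -0.5, 0.4]
grip_width: 0.319
grasp_force: 0.0
```

send_rows:
  steps:
    - [-0.36, -0.2, -4, 0, 0, 0, -1]
    - [-0.36, -0.4, -8, 0, 0, 0, -2]
    - [-0.36, -0.6, -12, 0, 0, 0, -3]
    - [-0.36, -0.8, -16, 0, 0, 0, -3]
    - [-0.36, -0.8, -20, 0, 0, 0, -3]

```text
clock: 30.25
tool_pos: [0.6047, -0.1815, 0.2058]
tcp_rot: [3.138, 0.137, 0.002]
wrist_force: [1.1, -0.2, -0.0]
grip_width: 0.32
grasp_force: 0.0
```

send_rows:
  steps:
    - [-0.36, 0, -4, 0, 0, 0, 0]
    - [-0.36, 0, -7, 0, 0, 0, 0]
    - [-0.36, 0, -7, 0, 0, 0, 0]
    - [-0.36, 0, -7, 0, 0, 0, 0]
    - [-0.36, 0, -7, 0, 0, 0, 0]

```text
clock: 30.75
tool_pos: [0.6049, -0.2487, 0.2053]
tcp_rot: [-3.138, -0.138, -0.0]
wrist_force: [0.9, 0.1, -0.1]
grip_width: 0.316
grasp_force: 0.0
```

```bash
python3 snap.py s4 rack screen0; python3 -c "
import cv2
cv2.imwrite('pics/s4c.png',cv2.resize(cv2.imread('pics/s4.png')[110:260,160:360],None,fx=4,fy=4))"
```

```text
(array([ 0.60501243, -0.24849016,  0.20536706]), np.float64(-84.93338885552495))
rack []
screen0 [([276.1, 60.6], 0.69), ([227.8, 285.4], 0.69), ([262.8, 172.1], 0.57)]
```

View pics/s4c.png

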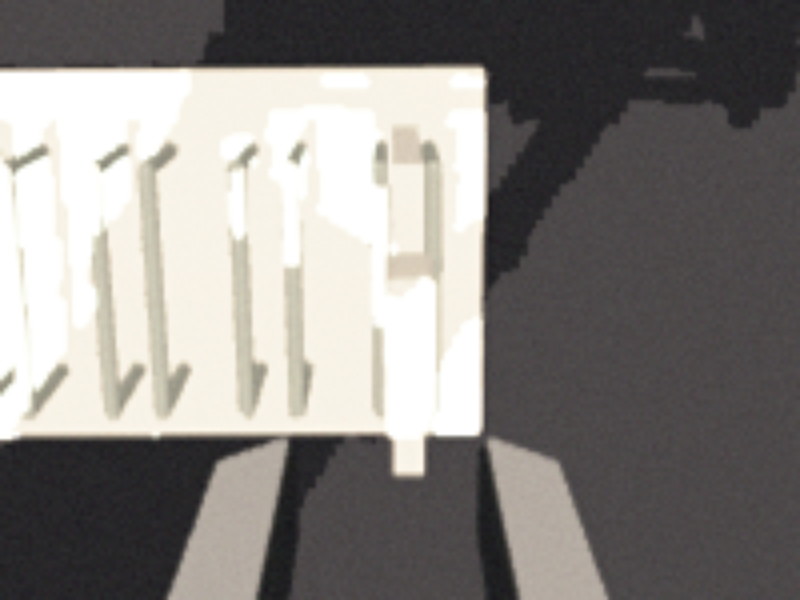

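The last screen stands in the rack, tab at crop (411,355).

```bash
python3 - <<'E'
from h import *
import pickle
m=pickle.load(open("pics/s4.pkl","rb"))
print(atz(m,(160+411/4,110+355/4),.108), atz(m,(160+405/4,110+125/4),.08),atz(m,(160+408/4,110+475/4),.08))
E
```

```text
[ 0.60080122 -0.25426686  0.108     ] [ 0.65097913 -0.2486071   0.08      ] [ 0.55720995 -0.25808657  0.08      ]
```

send_rows:
  steps:
    - [-0.36, -0.4, -0.55, -2, 0, 0, 0]
    - [-0.36, -0.4, -0.55, -5, 0, 0, 0]
    - [-0.36, -0.4, -0.55, -8, 0, 0, 0]
    - [-0.36, -0.4, -0.55, -11, 0, 0, 0]
    - [-0.36, -0.4, -0.55, -11.6, 0, 0, 0]

```text
clock: 31.4
tool_pos: [0.5988, -0.2532, 0.0857]
tcp_rot: [-3.135, -0.139, 0.009]
wrist_force: [-0.1, 0.1, -0.2]
grip_width: 0.322
grasp_force: 0.0
```

send_rows:
  steps:
    - [-0.36, 0, 0, 0, 0, 0, 0]
    - [-1, 0, 0, 0, 0, 0, 0]
    - [-1, 0, 0, 0, 0, 0, 0]
    - [-1, 0, 0, 0, 0, 0, 0]
    - [-1, 0, 0, 0, 0, 0, 0]

```text
clock: 31.9
tool_pos: [0.6019, -0.2553, 0.0909]
tcp_rot: [3.138, 0.137, 0.004]
wrist_force: [0.2, 2.1, 5.6]
grip_width: 0.127
grasp_force: 30.0
```

send_rows:
  steps:
    - [-1, 0, 0, 2, 0, 0, 0]
    - [-1, 0, 0, 6, 0, 0, 0]
    - [-1, 0, 0, 10, 0, 0, 0]
    - [-1, 0.2, 2, 11.5, 0, 0, 0]
    - [-1, 0.4, 6, 11.5, 0, 0, 0]

```text
clock: 32.4
tool_pos: [0.6066, -0.1972, 0.2068]
tcp_rot: [3.135, 0.131, 0.009]
wrist_force: [0.8, 0.9, -1.2]
grip_width: 0.125
grasp_force: 30.0
```

send_rows:
  steps:
    - [-1, 0.2, 4, 0, 0, 0, 1]
    - [-1, 0.4, 8, 0, 0, 0, 2]
    - [-1, 0.6, 12, 0, 0, 0, 3]
    - [-1, 0.8, 16, 0, 0, 0, 4]
    - [-1, 1, 20, 0, 0, 0, 5]

```text
clock: 32.9
tool_pos: [0.6137, 0.0074, 0.2031]
tcp_rot: [-3.129, -0.275, 0.003]
wrist_force: [-0.2, -0.3, -1.7]
grip_width: 0.122
grasp_force: 30.0
```

send_rows:
  steps:
    - [-1, 0.3, 2, 0, 0, 0, 0]
    - [-1, 0.5, 4, 0, 0, 0, 0]
    - [-1, 0.5, 4, 0, 0, 0, 0]
    - [-1, 0.5, 4, 0, 0, 0, 0]
    - [-1, 0.5, 4, 0, 0, 0, 0]

```text
clock: 33.4
tool_pos: [0.6195, 0.0439, 0.2037]
tcp_rot: [3.129, 0.273, -0.002]
wrist_force: [0.3, -0.3, -1.2]
grip_width: 0.125
grasp_force: 30.0
```

send_rows:
  steps:
    - [-1, 0.25, 0.55, -2, 0, 0, 0]
    - [-1, 0.25, 0.55, -3.5, 0, 0, 0]
    - [-1, 0.25, 0.55, -4.5, 0, 0, 0]
    - [-1, 0.25, 0.55, -5.5, 0, 0, 0]
    - [-1, 0.25, 0.55, -5.5, 0, 0, 0]

```text
clock: 33.9
tool_pos: [0.6215, 0.0494, 0.1477]
tcp_rot: [-3.13, -0.272, 0.004]
wrist_force: [-0.1, 0.9, -0.2]
grip_width: 0.127
grasp_force: 30.0
```

send_rows:
  steps:
    - [-1, 0, 0, -1, 0, 0, 0]
    - [-1, 0, 0, -2, 0, 0, 0]
    - [-1, 0, 0, -3, 0, 0, 0]
    - [-1, 0, 0, -4, 0, 0, 0]
    - [-1, 0, 0, -4.8, 0, 0, 0]

```text
clock: 34.4
tool_pos: [0.6221, 0.0501, 0.0999]
tcp_rot: [3.13, 0.274, -0.002]
wrist_force: [-0.3, 0.2, -0.5]
grip_width: 0.122
grasp_force: 30.0
```

send_rows:
  steps:
    - [-1, 0, 0, -0.6, 0, 0, 0]
    - [-1, 0, 0, -0.6, 0, 0, 0]
    - [-0.36, 0, 0, -0.6, 0, 0, 0]
    - [-0.36, 0, 0, -0.6, 0, 0, 0]
    - [-0.36, 0, 0, -0.6, 0, 0, 0]

```text
clock: 34.9
tool_pos: [0.623, 0.05, 0.0958]
tcp_rot: [3.129, 0.274, 0.002]
wrist_force: [-0.5, -0.4, 0.8]
grip_width: 0.314
grasp_force: 0.0
```

send_rows:
  steps:
    - [-0.36, 0, 0, 3, 0, 0, 0]
    - [-0.36, 0, 0, 7, 0, 0, 0]
    - [-0.36, 0, 0, 11.5, 0, 0, 0]
    - [-0.36, 0, 3, 15, 0, 0, 0]
    - [0.5, 0, 7, 18, 0, 0, 0]

```text
clock: 35.4
tool_pos: [0.6232, 0.1191, 0.2784]
tcp_rot: [3.129, 0.268, 0.006]
wrist_force: [0.5, -0.1, -0.7]
grip_width: 0.372
grasp_force: 0.0
```

send_rows:
  steps:
    - [1, 0, 1, 0, 0, 0, 0]
    - [1, 0, 1, 0, 0, 0, 0]
    - [1, 0, 1, 0, 0, 0, 0]
    - [1, 0, 1, 0, 0, 0, 0]
    - [1, 0, 1, 0, 0, 0, 0]

```text
clock: 35.9
tool_pos: [0.622, 0.1287, 0.2736]
tcp_rot: [3.129, 0.271, -0.004]
wrist_force: [-0.4, -0.3, -0.2]
grip_width: 0.794
grasp_force: 0.0
```

```bash
python3 snap.py mC screen0 port plunger_top reset_top
```

```text
(array([0.62217808, 0.128825  , 0.27394597]), np.float64(-80.09215834438118))
screen0 [([256.5, 169.0], 0.87), ([230.0, 170.6], 0.83), ([306.4, 168.0], 0.79), ([202.1, 166.4], 0.72), ([283.7, 172.7], 0.71), ([438.9, 211.2], 0.4)]
port [([139.5, 169.5], 0.91)]
plunger_top [([140.3, 170.4], 0.7), ([224.9, 167.9], 0.47)]
reset_top [([110.0, 211.4], 0.5)]
```

send_rows:
  steps:
    - [1, -4, -4, -1, 0, 0, 0]
    - [1, -8, -8, -2, 0, 0, 0]
    - [1, -12, -12, -3, 0, 0, 0]
    - [1, -16, -16, -3, 0, 0, 0]
    - [1, -18, -16, -3, 0, 0, 0]

```text
clock: 36.65
tool_pos: [0.4412, -0.032, 0.2447]
tcp_rot: [3.129, 0.272, -0.0]
wrist_force: [0.0, -0.8, 0.7]
grip_width: 0.995
grasp_force: 0.0
```

send_rows:
  steps:
    - [1, 0, 0, -2, 0, 0, 0]
    - [1, 0, 0, -2, 0, 0, 0]
    - [1, 0, 0, -2, 0, 0, 0]
    - [1, 0, 0, -2, 0, 0, 0]
    - [1, 0, 0, -2, 0, 0, 0]

```text
clock: 37.15
tool_pos: [0.4436, -0.0297, 0.2257]
tcp_rot: [3.129, 0.275, 0.002]
wrist_force: [-0.0, -0.5, 0.2]
grip_width: 0.996
grasp_force: 0.0
```

```bash
python3 snap.py cA cap wing; python3 - <<'E'
import cv2,numpy as np
a=cv2.imread("pics/mC.png")[90:280,60:460];b=cv2.imread("pics/cA.png")[90:280,60:460]
cv2.imwrite("pics/mcc.png",np.vstack([cv2.resize(i,None,fx=1.55,fy=1.55,interpolation=cv2.INTER_CUBIC) for i in(a,b)]))
E
```

```text
(array([ 0.44344562, -0.02975362,  0.22553894]), np.float64(-79.95676855571382))
cap [([250.3, 169.1], 0.68)]
wing [([253.9, 171.1], 0.95)]
```

View pics/mcc.png

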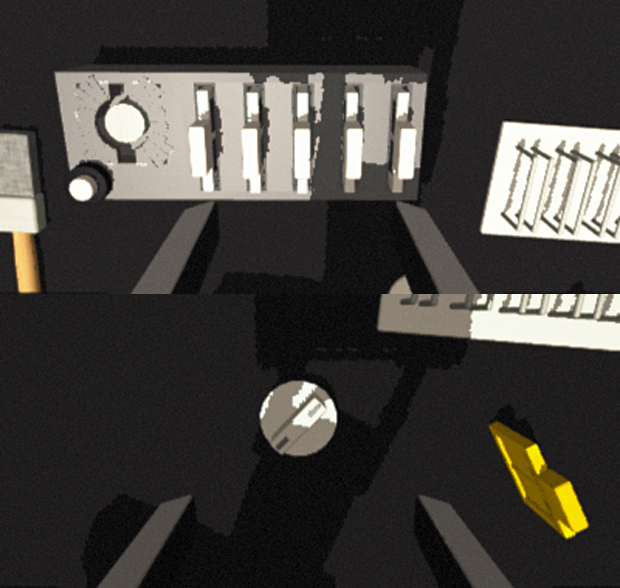

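All five screens sit in the slots and the rack is empty. The cap is at crop (298,418) with its wing running diagonally; I zoom in for its angle.

```bash
python3 - <<'E'
import cv2,numpy as np
b=cv2.imread("pics/cA.png")[135:205,215:290]
cv2.imwrite("pics/cz.png",cv2.resize((255*(b/255.)**.7).astype(np.uint8),None,fx=8,fy=8,interpolation=cv2.INTER_CUBIC))
E
```

```text
(no output)
```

View pics/cz.png

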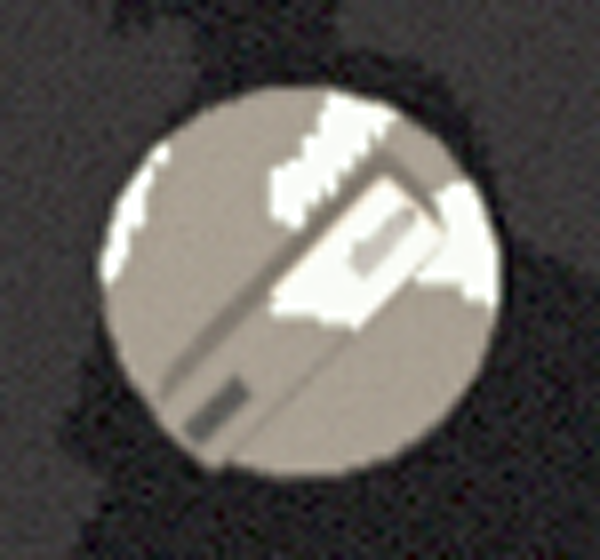

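```bash
python3 - <<'E'
from h import *
import pickle
np.set_printoptions(precision=4,suppress=True)
m=pickle.load(open("pics/cA.pkl","rb"));c=lambda p:(215+p[0]/8,135+p[1]/8)
a,b=atz(m,c((415,203)),.049),atz(m,c((193,434)),.049);d=a-b
print("wing",(a+b)/2,np.linalg.norm(d),"az",np.degrees(np.arctan2(d[1],d[0])));print("flange",atz(m,c((300,281)),.023))
p,q=atz(m,c((385,175)),.049),atz(m,c((165,405)),.049);d=p-q;print(np.degrees(np.arctan2(d[1],d[0])))
print("wing net tri with A", tri([(ctrl.camera_model("top"),np.array((251.,222.))),(m,np.array((253.9,171.1)))]))
P=pickle.load(open("pics/mC.pkl","rb"));print("port",atz(P,(139.5,169.5),.07),atz(P,(60+125/1.55,90+123.5/1.55),.067),"notches",atz(P,(60+113/1.55,90+84/1.55),.07),atz(P,(60+127/1.55,90+163/1.55),.07),"reset",atz(P,(60+84/1.55,90+187/1.55),.0895))
E
```

```text
wing [ 0.4415 -0.025   0.049 ] 0.048995739512092774 az -33.110099510880076
flange [ 0.4413 -0.0243  0.023 ]
-33.18715011112555
wing net tri with A (array([ 0.44  , -0.0268,  0.0214]), np.float64(0.29672787663442135))
port [0.5946 0.2778 0.07  ] [0.5937 0.2774 0.067 ] notches [0.626  0.2878 0.07  ] [0.5601 0.2726 0.07  ] reset [0.5408 0.2995 0.0895]
```

```bash
python3 -c "
from h import *;print(ctrl.get_state()['joints'])"
```

```text
[-2.23937759e-01  7.25192059e-02  1.74955849e+00 -6.59956838e-05
  1.31917638e+00  1.17173708e+00]
```

send_rows:
  steps:
    - [0, 0, 0, 0, 0, 0, 8]
    - [0, 0, 0, 0, 0, 0, 16]
    - [0, 0, 0, 0, 0, 0, 24]
    - [0, 0, 0, 0, 0, 0, 32]
    - [0, 0, 0, 0, 0, 0, 40]

```text
clock: 37.8
tool_pos: [0.4427, -0.0298, 0.2252]
tcp_rot: [2.843, 1.336, 0.0]
wrist_force: [-0.5, -0.5, -0.6]
grip_width: 0.609
grasp_force: 0.0
```

send_rows:
  steps:
    - [0, 0, 0, 0, 0, 0, 8]
    - [0, 0, 0, 0, 0, 0, 16]
    - [0, 0, 0, 0, 0, 0, 24]
    - [0, 0, 0, 0, 0, 0, 32]
    - [0, 0, 0, 0, 0, 0, 40]

```text
clock: 38.3
tool_pos: [0.4427, -0.0299, 0.2252]
tcp_rot: [2.215, 2.228, 0.0]
wrist_force: [0.0, 0.7, -0.1]
grip_width: 0.499
grasp_force: 0.0
```

send_rows:
  steps:
    - [0, 0, 0, 0, 0, 0, 8]
    - [0, 0, 0, 0, 0, 0, 16]
    - [0, 0, 0, 0, 0, 0, 24]
    - [0, 0, 0, 0, 0, 0, 32]
    - [0, 0, 0, 0, 0, 0, 40]

```text
clock: 38.8
tool_pos: [0.4427, -0.0298, 0.2252]
tcp_rot: [1.319, 2.851, 0.0]
wrist_force: [0.5, -0.0, 0.7]
grip_width: 0.501
grasp_force: 0.0
```

```bash
python3 -c "
from h import *;p,a,s=wpose();print(p,a,s['joints']);print([(x.tolist(),q) for x,q in (ctrl.camera('top'),lm('top','wing'))[1]])"
```

```text
[ 0.44272871 -0.02984779  0.22517473] 40.34562768459248 [-2.24424947e-01  7.21975170e-02  1.75024215e+00  7.71557557e-05
  1.31902714e+00 -9.28608201e-01]
[]
```

send_rows:
  steps:
    - [-0.1, -0.1, 0.5, -2, 0, 0, 8]
    - [-0.1, -0.1, 0.5, -6, 0, 0, 16.6]
    - [-0.1, -0.1, 0.5, -9, 0, 0, 16.6]
    - [-0.1, -0.1, 0.5, -9, 0, 0, 16.6]
    - [-0.1, -0.1, 0.5, -9, 0, 0, 16.6]

```text
clock: 39.4
tool_pos: [0.4418, -0.025, 0.1355]
tcp_rot: [-0.906, -3.008, -0.0]
wrist_force: [-0.2, 0.8, 0.6]
grip_width: 0.451
grasp_force: 0.0
```

```bash
python3 snap.py cB cap wing; python3 -c "
from h import *
import pickle
m=pickle.load(open('pics/cB.pkl','rb'));print(proj(m,[[.4414,-.0246,.049],[.4414,-.0246,.023]]))
cv2.imwrite('pics/cBc.png',cv2.imread('pics/cB.png')[120:384])"
```

```text
(array([ 0.44267491, -0.02518221,  0.13630593]), np.float64(56.51604254296426))
cap [([252.0, 181.3], 0.74)]
wing [([256.0, 192.8], 0.66)]
[[256.03661775 197.58499372]
 [256.04924042 189.22796564]]
```

View pics/cBc.png

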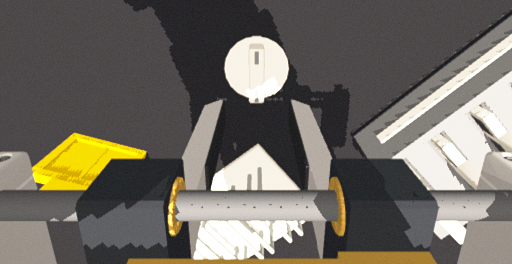

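The wing is at (257,192) full-frame, aligned with the fingers and centred. Descending.

send_rows:
  steps:
    - [-0.1, -0.1, 0.05, -3, 0, 0, 0.4]
    - [-0.1, -0.1, 0.05, -6, 0, 0, 0.4]
    - [-0.1, -0.1, 0.05, -9, 0, 0, 0.4]
    - [-0.1, -0.1, 0.05, -9.6, 0, 0, 0.4]
    - [-0.1, -0.1, 0.05, -9.6, 0, 0, 0.4]

```text
clock: 40.05
tool_pos: [0.4408, -0.0246, 0.0394]
tcp_rot: [-0.893, -3.012, -0.0]
wrist_force: [0.0, -0.6, -0.4]
grip_width: 0.45
grasp_force: 0.0
```

send_rows:
  steps:
    - [-0.1, 0, 0, 0, 0, 0, 0]
    - [-1, 0, 0, 0, 0, 0, 0]
    - [-1, 0, 0, 0, 0, 0, 0]
    - [-1, 0, 0, 0, 0, 0, 0]
    - [-1, 0, 0, 0, 0, 0, 0]

```text
clock: 40.55
tool_pos: [0.4407, -0.0245, 0.0395]
tcp_rot: [0.892, 3.011, 0.0]
wrist_force: [-0.4, 0.2, -0.0]
grip_width: 0.141
grasp_force: 18.0
```

send_rows:
  steps:
    - [-1, 0, 0, 3, 0, 0, 0]
    - [-1, 0, 0, 7, 0, 0, 0]
    - [-1, 0, 0, 11, 0, 0, 0]
    - [-1, 0, 0, 15, 0, 0, 0]
    - [-1, 2, 3, 16, 0, 0, 6]

```text
clock: 41.05
tool_pos: [0.4614, 0.0032, 0.2035]
tcp_rot: [0.734, 3.047, -0.003]
wrist_force: [1.4, 0.2, -1.3]
grip_width: 0.149
grasp_force: 30.0
```

send_rows:
  steps:
    - [-1, 2, 4, 0, 0, 0, 6]
    - [-1, 4, 8, 0, 0, 0, 12]
    - [-1, 6, 12, 0, 0, 0, 18]
    - [-1, 8, 16, 0, 0, 0, 24]
    - [-1, 10, 20, 0, 0, 0, 30]

```text
clock: 41.55
tool_pos: [0.5607, 0.2072, 0.1987]
tcp_rot: [0.089, -3.14, 0.001]
wrist_force: [0.5, -0.5, -1.2]
grip_width: 0.149
grasp_force: 30.0
```

send_rows:
  steps:
    - [-1, 1, 3, 0, 0, 0, 6.9]
    - [-1, 2, 6, 0, 0, 0, 6.9]
    - [-1, 3, 7, 0, 0, 0, 6.9]
    - [-1, 3, 7, 0, 0, 0, 6.9]
    - [-1, 3, 7, 0, 0, 0, 6.9]

```text
clock: 42.05
tool_pos: [0.5898, 0.275, 0.1984]
tcp_rot: [0.271, -3.128, 0.002]
wrist_force: [-0.0, 1.1, -1.7]
grip_width: 0.146
grasp_force: 30.0
```

```bash
python3 snap.py pA port cap; python3 -c "
from h import *
print(wpose()[2]['joints'])
import pickle
m=pickle.load(open('pics/pA.pkl','rb'));print(proj(m,[[.5937,.2788,.07]]))
cv2.imwrite('pics/pAc.png',cv2.imread('pics/pA.png'))"
```

```text
(array([0.58969128, 0.27460492, 0.19866881]), np.float64(99.8699353553688))
port [([256.5, 186.8], 0.59)]
cap [([252.9, 222.4], 0.75)]
[ 3.28658100e-01  4.01045363e-01  1.36528325e+00 -1.59682020e-04
  1.37612347e+00 -1.41375060e+00]
[[258.86684697 189.21844899]]
```

View pics/pAc.png

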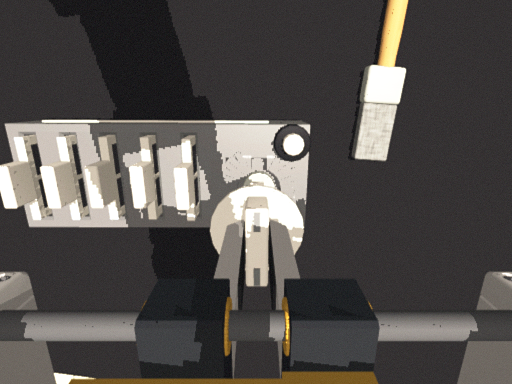

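Held cap over the port. The −x notch shows at (259,160), in line with my prediction (259,189 for the port centre). Lowering.

send_rows:
  steps:
    - [-1, 0.35, 0.4, -2, 0, 0, 0]
    - [-1, 0.35, 0.4, -5, 0, 0, 0]
    - [-1, 0.35, 0.4, -7, 0, 0, 0]
    - [-1, 0.35, 0.4, -7.5, 0, 0, 0]
    - [-1, 0.35, 0.4, -7.5, 0, 0, 0]

```text
clock: 42.7
tool_pos: [0.5935, 0.2787, 0.1238]
tcp_rot: [0.269, -3.129, 0.001]
wrist_force: [-0.2, 0.3, -1.0]
grip_width: 0.145
grasp_force: 30.0
```

send_rows:
  steps:
    - [-1, 0, 0, -0.5, 0, 0, 0]
    - [-1, 0, 0, -1, 0, 0, 0]
    - [-1, 0, 0, -1.4, 0, 0, 0]
    - [-1, 0, 0, -1.8, 0, 0, 0]
    - [-1, 0, 0, -1.8, 0, 0, 0]

```text
clock: 43.2
tool_pos: [0.5939, 0.2795, 0.1058]
tcp_rot: [0.271, -3.13, -0.0]
wrist_force: [1.0, -0.4, -1.6]
grip_width: 0.148
grasp_force: 30.0
```

send_rows:
  steps:
    - [-1, 0, 0, -0.3, 0, 0, 0]
    - [-1, 0, 0, -0.6, 0, 0, 0]
    - [-1, 0, 0, -0.9, 0, 0, 0]
    - [-1, 0, 0, -1.2, 0, 0, 0]
    - [-1, 0, 0, -1.2, 0, 0, 0]

```text
clock: 43.7
tool_pos: [0.5942, 0.2796, 0.0948]
tcp_rot: [-0.271, 3.129, 0.001]
wrist_force: [-2.7, -1.5, 6.0]
grip_width: 0.146
grasp_force: 30.0
```

send_rows:
  steps:
    - [-1, 0, 0, -0.1, 0, 0, 0]
    - [-1, 0, 0, -0.25, 0, 0, 0]
    - [-1, 0, 0, -0.25, 0, 0, 0]
    - [-1, 0, 0, -0.25, 0, 0, 0]
    - [-1, 0, 0, -0.25, 0, 0, 0]

```text
clock: 44.2
tool_pos: [0.5942, 0.2796, 0.093]
tcp_rot: [-0.271, 3.129, 0.001]
wrist_force: [-2.5, -1.1, 7.8]
grip_width: 0.147
grasp_force: 30.0
```

send_rows:
  steps:
    - [-1, 0, 0, 0, 0, 0, -5]
    - [-1, 0, 0, 0, 0, 0, -10]
    - [-1, 0, 0, 0, 0, 0, -15]
    - [-1, 0, 0, 0, 0, 0, -20]
    - [-1, 0, 0, 0, 0, 0, -20]

```text
clock: 44.7
tool_pos: [0.5953, 0.2798, 0.0933]
tcp_rot: [0.279, 3.126, 0.002]
wrist_force: [-0.1, -0.8, 7.7]
grip_width: 0.146
grasp_force: 30.0
```

```bash
python3 -c "
from h import *;p,a,s=wpose();print(p,a,s['torque'],s['wrist_force'])"
```

```text
[0.59530038 0.27977298 0.09325615] 79.80751911798102 [-0.09670282  0.03078541 -0.13411325] [-0.10448285 -0.80569051  7.67583915]
```

send_rows:
  steps:
    - [-1, 0, 0, 0, 0, 0, -7]
    - [-1, 0, 0, 0, 0, 0, -14]
    - [-1, 0, 0, 0, 0, 0, -21]
    - [-1, 0, 0, 0, 0, 0, -28]
    - [-1, 0, 0, 0, 0, 0, -35]

```text
clock: 45.2
tool_pos: [0.5956, 0.2797, 0.0933]
tcp_rot: [1.21, 2.895, 0.004]
wrist_force: [0.2, -1.1, 7.0]
grip_width: 0.146
grasp_force: 30.0
```

send_rows:
  steps:
    - [-1, 0, 0, 0, 0, 0, -6]
    - [-1, 0, 0, 0, 0, 0, -12]
    - [-1, 0, 0, 0, 0, 0, -18]
    - [-1, 0, 0, 0, 0, 0, -25.5]
    - [-1, 0, 0, 0, 0, 0, -25.5]

```text
clock: 45.7
tool_pos: [0.5954, 0.2797, 0.0933]
tcp_rot: [1.817, 2.56, 0.004]
wrist_force: [-0.4, -0.5, 7.1]
grip_width: 0.145
grasp_force: 30.0
```

```bash
python3 -c "
from h import *;p,a,s=wpose();print(p,a,s['torque'],s['wrist_force'])"
```

```text
[0.59544069 0.27966245 0.09329812] 19.276658679539445 [-0.18386199 -0.01079967 -0.0467205 ] [-0.36775047 -0.51014607  7.1158963 ]
```

send_rows:
  steps:
    - [-1, 0, 0, 0.2, 0, 0, 0]
    - [-1, 0, 0, 0.4, 0, 0, 0]
    - [-0.3, 0, 0, 0.4, 0, 0, 0]
    - [-0.3, 0, 0, 0.4, 0, 0, 0]
    - [-0.3, 0, 0, 0.4, 0, 0, 0]

```text
clock: 46.2
tool_pos: [0.595, 0.2799, 0.0961]
tcp_rot: [1.815, 2.563, 0.003]
wrist_force: [0.9, 0.3, 5.2]
grip_width: 0.341
grasp_force: 2.3
```

send_rows:
  steps:
    - [-0.3, 0, 0, 3, 0, 0, 0]
    - [-0.3, 0, 0, 7, 0, 0, 0]
    - [-0.3, 0, 0, 11, 0, 0, 0]
    - [-0.3, -2, 0, 14, 0, 0, 0]
    - [-0.3, -5, 0, 14, 0, 0, 0]

```text
clock: 46.7
tool_pos: [0.5465, 0.2802, 0.2392]
tcp_rot: [1.814, 2.559, 0.01]
wrist_force: [0.3, -0.1, 1.1]
grip_width: 0.348
grasp_force: 0.0
```

send_rows:
  steps:
    - [-1, -4, 1, 2, 0, 0, 0]
    - [-1, -4, 1, 2, 0, 0, 0]
    - [-1, -4, 1, 2, 0, 0, 0]
    - [-1, -4, 1, 2, 0, 0, 0]
    - [-1, -4, 1, 2, 0, 0, 0]

```text
clock: 47.2
tool_pos: [0.5046, 0.2891, 0.2543]
tcp_rot: [-1.816, -2.563, 0.003]
wrist_force: [-1.2, 0.0, 0.2]
grip_width: 0.009
grasp_force: 0.0
```

```bash
python3 snap.py fA cap wing reset_top screen0; python3 -c "
from h import *
cv2.imwrite('pics/fAc.png',cv2.resize(cv2.imread('pics/fA.png')[:290],None,fx=1.55,fy=1.55))"
```

```text
(array([0.50459353, 0.28910076, 0.25432632]), np.float64(19.34379765148112))
cap [([321.7, 200.8], 0.7)]
wing [([327.8, 209.1], 0.74)]
reset_top [([287.4, 179.3], 0.64)]
screen0 [([293.9, 229.5], 0.76)]
```

View pics/fAc.png

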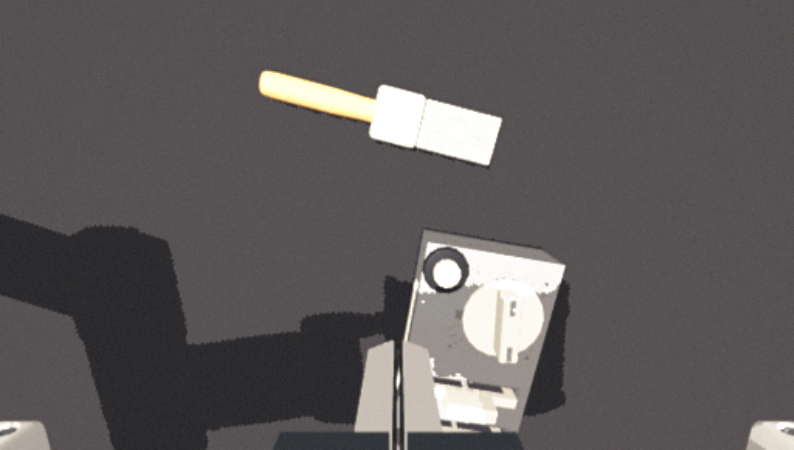

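Cap sits in the port at crop (503,320), wing across the port, i.e. turned. I check its height and angle numerically.

```bash
python3 - <<'E'
from h import *
import pickle
np.set_printoptions(precision=4,suppress=True)
m=pickle.load(open("pics/fA.pkl","rb"))
for z in(.101,.108,.115):
    a=atz(m,(509/1.55,290/1.55),z);b=atz(m,(508/1.55,362/1.55),z);d=a-b;print(z,"c",(a+b)/2,np.linalg.norm(d),np.degrees(np.arctan2(d[1],d[0])))
print("flange c",[atz(m,(503/1.55,320/1.55),z) for z in(.082,.089)])
print("reset",[atz(m,(447/1.55,273.5/1.55),z) for z in(.085,.0895)],atz(m,(287.4,179.3),.0895))
E
```

```text
0.101 c [0.5956 0.2807 0.101 ] 0.05782553934496594 112.62826301394811
0.108 c [0.593  0.2827 0.108 ] 0.05655626437690932 112.62826301394816
0.115 c [0.5904 0.2847 0.115 ] 0.05528698940885269 112.62826301394821
flange c [array([0.5963, 0.2793, 0.082 ]), array([0.5938, 0.2812, 0.089 ])]
reset [array([0.5403, 0.3007, 0.085 ]), array([0.5394, 0.3017, 0.0895])] [0.5396 0.2981 0.0895]
```

send_rows:
  steps:
    - [-1, 3.6, 1.15, -2, 0, 0, 0]
    - [-1, 3.6, 1.15, -6, 0, 0, 0]
    - [-1, 3.6, 1.15, -10, 0, 0, 0]
    - [-1, 3.6, 1.15, -13.5, 0, 0, 0]
    - [-1, 3.6, 1.15, -13.5, 0, 0, 0]

```text
clock: 47.95
tool_pos: [0.5365, 0.2993, 0.1154]
tcp_rot: [-1.813, -2.559, 0.015]
wrist_force: [-0.9, 0.3, 0.3]
grip_width: 0.006
grasp_force: 0.0
```

send_rows:
  steps:
    - [-1, 0, 0, -0.5, 0, 0, 0]
    - [-1, 0, 0, -1, 0, 0, 0]
    - [-1, 0, 0, -1.5, 0, 0, 0]
    - [-1, 0, 0, -1.5, 0, 0, 0]
    - [-1, 0, 0, -1.5, 0, 0, 0]

```text
clock: 48.45
tool_pos: [0.5403, 0.3012, 0.1065]
tcp_rot: [1.815, 2.563, 0.002]
wrist_force: [0.3, -0.0, -0.1]
grip_width: 0.004
grasp_force: 0.0
```

send_rows:
  steps:
    - [-1, 0, 0, -0.3, 0, 0, 0]
    - [-1, 0, 0, -0.5, 0, 0, 0]
    - [-1, 0, 0, -0.7, 0, 0, 0]
    - [-1, 0, 0, -0.8, 0, 0, 0]
    - [-1, 0, 0, -0.8, 0, 0, 0]

```text
clock: 48.95
tool_pos: [0.5405, 0.3012, 0.1001]
tcp_rot: [1.815, 2.563, 0.003]
wrist_force: [-3.4, -1.7, 12.7]
grip_width: 0.004
grasp_force: 6.6
```

send_rows:
  steps:
    - [-1, 0, 0, 0.25, 0, 0, 0]
    - [-1, 0, 0, 0.25, 0, 0, 0]
    - [-1, 0, 0, 0.25, 0, 0, 0]
    - [-1, 0, 0, 0.25, 0, 0, 0]
    - [-1, 0, 0, 0.25, 0, 0, 0]

```text
clock: 49.45
tool_pos: [0.5404, 0.3012, 0.1003]
tcp_rot: [1.815, 2.563, 0.002]
wrist_force: [0.3, -0.3, 5.1]
grip_width: 0.002
grasp_force: 2.7
```

send_rows:
  steps:
    - [-1, 0, 0, 0.15, 0, 0, 0]
    - [-1, 0, 0, 0.15, 0, 0, 0]
    - [-1, 0, 0, 0.15, 0, 0, 0]
    - [-1, 0, 0, 0.15, 0, 0, 0]
    - [-1, 0, 0, 0.15, 0, 0, 0]

```text
clock: 49.95
tool_pos: [0.5404, 0.3012, 0.1017]
tcp_rot: [1.815, 2.563, 0.001]
wrist_force: [0.7, -0.2, 4.1]
grip_width: 0.005
grasp_force: 2.0
```

send_rows:
  steps:
    - [-1, 0, 0, 0.15, 0, 0, 0]
    - [-1, 0, 0, 0.15, 0, 0, 0]
    - [-1, 0, 0, 0.15, 0, 0, 0]
    - [-1, 0, 0, 0.15, 0, 0, 0]
    - [-1, 0, 0, 0.15, 0, 0, 0]

```text
clock: 50.45
tool_pos: [0.5401, 0.301, 0.1031]
tcp_rot: [1.815, 2.564, 0.0]
wrist_force: [2.8, 0.6, 3.1]
grip_width: 0.006
grasp_force: 1.6
```

send_rows:
  steps:
    - [-1, 0, 0, 0.3, 0, 0, 0]
    - [-1, 0, 0, 0.3, 0, 0, 0]
    - [-1, 0, 0, 0.3, 0, 0, 0]
    - [-1, 0, 0, 0.3, 0, 0, 0]
    - [-1, 0, 0, 0.3, 0, 0, 0]

```text
clock: 50.95
tool_pos: [0.5392, 0.3006, 0.1057]
tcp_rot: [-1.815, -2.563, 0.003]
wrist_force: [0.1, -0.3, 1.7]
grip_width: 0.003
grasp_force: 0.8
```

Button force was 12.7 N at the hard stop, then 5 N falling on release, so it went fully down. Retreat and verify by numbers.

send_rows:
  steps:
    - [-1, 0, 0, 3, 0, 0, 0]
    - [-1, 0, 0, 7, 0, 0, 0]
    - [-1, 0, 0, 11, 0, 0, 0]
    - [-1, -3, 0, 15, 0, 0, 0]
    - [-1, -6, 0, 17, 0, 0, 0]

```text
clock: 51.45
tool_pos: [0.4801, 0.3012, 0.2788]
tcp_rot: [1.816, 2.562, 0.004]
wrist_force: [-1.0, 0.2, -0.1]
grip_width: 0.007
grasp_force: 0.0
```

send_rows:
  steps:
    - [-1, 4, -4, 0, 0, 0, -8]
    - [-1, 8, -8, 0, 0, 0, -16]
    - [-1, 10, -8, 0, 0, 0, -16]
    - [-1, 10, -8, 0, 0, 0, -16]
    - [-1, 10, -8, 0, 0, 0, -16]

```text
clock: 51.95
tool_pos: [0.5793, 0.2206, 0.2749]
tcp_rot: [-2.154, -2.284, 0.004]
wrist_force: [-0.8, 0.3, -0.1]
grip_width: 0.006
grasp_force: 0.0
```

```bash
python3 snap.py vA wing cap screen0
```

```text
(array([0.5787607 , 0.2211135 , 0.27522582]), np.float64(3.3929949002086377))
wing [([274.5, 122.7], 0.92)]
cap [([272.3, 125.2], 0.65)]
screen0 [([266.9, 168.3], 0.85), ([271.8, 219.9], 0.64), ([268.7, 195.1], 0.6)]
```

send_rows:
  steps:
    - [-1, 4, -4, 0, 0, 0, 0]
    - [-1, 6, -8, 0, 0, 0, 0]
    - [-1, 6, -12, 0, 0, 0, 0]
    - [-1, 6, -12, 0, 0, 0, 0]
    - [-1, 6, -12, 0, 0, 0, 0]

```text
clock: 52.65
tool_pos: [0.6394, 0.1012, 0.2763]
tcp_rot: [-2.155, -2.285, -0.001]
wrist_force: [-0.1, 0.6, -0.3]
grip_width: -0.0
grasp_force: 0.0
```

```bash
python3 snap.py vB wing cap screen0; python3 - <<'E'
from h import *
for n in("top","side"):
    ctrl.camera(n); m=ctrl.camera_model(n)
    for q,z in(("wing",.095),("cap",.059),("screen0",.01)): print(n,q,[(p.round(1).tolist(),round(c,2),atz(m,p,z)[:2].round(3).tolist()) for p,c in lm(n,q)])
print(wpose())
E
```

```text
(array([0.639302  , 0.10206703, 0.27641995]), np.float64(3.421591817380659))
wing [([227.2, 1.3], 0.68)]
cap [([222.6, 15.5], 0.59), ([231.8, 111.5], 0.53)]
screen0 [([239.1, 168.4], 0.89), ([242.1, 188.8], 0.83), ([229.8, 112.8], 0.7), ([230.0, 81.7], 0.58)]
top wing [([141.0, 164.2], 0.65, [0.598, 0.267])]
top cap [([138.4, 164.8], 0.67, [0.601, 0.283])]
top screen0 [([102.3, 220.4], 0.69, [0.448, 0.396]), ([313.7, 226.1], 0.67, [0.426, -0.209]), ([167.1, 166.5], 0.6, [0.602, 0.214]), ([328.3, 122.0], 0.55, [0.731, -0.257]), ([209.8, 163.5], 0.49, [0.61, 0.091]), ([183.2, 165.8], 0.46, [0.604, 0.167])]
side wing [([246.9, 155.3], 0.66, [0.59, 0.248]), ([245.4, 152.1], 0.53, [0.593, 0.277]), ([265.4, 189.2], 0.49, [0.567, -0.015])]
side cap [([244.4, 157.2], 0.56, [0.6, 0.312]), ([256.2, 184.9], 0.54, [0.571, 0.087])]
side screen0 [([246.3, 260.3], 0.72, [0.437, -0.23]), ([258.9, 186.5], 0.69, [0.605, 0.162]), ([351.7, 248.8], 0.63, [0.728, -0.277]), ([263.0, 189.1], 0.47, [0.612, 0.139])]
(array([0.63991397, 0.10125223, 0.27611123]), np.float64(3.409117188452222), {'clock': 53.25, 'joints': array([ 4.96075747e-02,  3.65295809e-01,  1.23431014e+00, -1.03475739e-05,
        1.54194099e+00, -9.89244629e-03]), 'qvel': array([-0.0044273 ,  0.00100833, -0.00030179, -0.00065363, -0.00184282,
       -0.00185552]), 'effort': array([ 1.01157788e-01, -4.68829429e+01, -2.49470705e+01,  8.05878919e-02,
        1.88270817e-02,  2.34286363e-04]), 'tool_pos': array([0.63991397, 0.10125223, 0.27611123]), 'tcp_rot': array([2.15435315e+00, 2.28650848e+00, 4.05129572e-05]), 'wrist_force': array([ 0.64745461,  1.37665132, -0.54833278]), 'torque': array([-0.02301853, -0.10264856, -0.00287048]), 'grasp_force': 0.0, 'grip_width': 0.0044508314298288675})
```

```bash
python3 - <<'E'
from h import *
import pickle
np.set_printoptions(precision=4,suppress=True)
L=lambda n:pickle.load(open(f"pics/{n}.pkl","rb"))
print(tri([(L("fA"),np.array((327.8,209.1))),(L("vA"),np.array((274.5,122.7)))]))
# flange outline in vA: bright blob near cap
for n,guess in(("fA",(323,205)),("vA",(272,125))):
    g=cv2.cvtColor(cv2.imread(f"pics/{n}.png"),6); r=g[guess[1]-45:guess[1]+45,guess[0]-45:guess[0]+45]
    c=cv2.HoughCircles(cv2.GaussianBlur(r,(3,3),0),cv2.HOUGH_GRADIENT,1.5,20,param1=120,param2=15,minRadius=22,maxRadius=34)
    print(n,None if c is None else (c[0][:3]+[guess[0]-45,guess[1]-45,0]))
E
```

```text
(array([0.5956, 0.2822, 0.0984]), np.float64(0.20627406761613817))
fA [[323.75 204.25  26.5 ]
 [293.75 211.75  29.8 ]
 [349.25 199.75  31.45]]
vA [[272.75 122.75  28.  ]
 [254.75 133.25  33.1 ]]
```

```bash
python3 -c "
from rig import ctrl;print(ctrl.hand_in())"
```

```text
the job is handed in; nothing more can be done
None
```

All five screens are in the slots, the cap is turned about 80° in the port, and the reset button was pressed to its stop and released. I handed the job in, but no verdict came back. That the cap is locked and the screens fully seated rests on measurements and the final pictures, not a direct check.

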